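# Set the depth stop of a coring stand with a setting block

### The arm

A 6-joint arm with a two-finger parallel gripper is mounted at the origin on the work surface. World frame = base frame: x ahead of the robot, y to its left, z up, the work surface at z = 0. Lengths are in m, angles in degrees, forces in N, time in s.
With the tool pointing down it reaches from about 0.3 to 0.75 m from the base axis. Payload 8.5 kg.
Tool frame: the origin (TCP) lies at the very end of the fingers, on their centre line; the grasp point (between the pads) lies 19 mm behind it (grip_depth is the distance from the TCP to the grasp point, in m); z points along the fingers, y is the direction in which the jaws open and shut (so a half turn about z gives the same grasp; the last joint's range is limited). The gripper opens to 85 mm and grips with 20 to 120 N. Pads are 22 mm wide; open, the fingers measure 114 mm over their backs; the gripper's body (76 mm by 85 mm) begins 54 mm behind the grasp point. The pads swing forward as they close: fully open they stand 13 mm farther back than shut.
Start: joints at [-81.664, 21.807, 74.336, -0, 83.858, -12.336], TCP at [0.194, -0.515, 0.231] pointing down, gripper open.
Joint ranges: [-178.18, 178.18], [-50.72, 133.34], [12.68, 142.11], [-81.47, 261.47], [9.98, 163.14], [-165.26, 165.26]. Speed limits (degrees/s): [136.94, 136.94, 180, 180, 180, 180].

### API

Orientations are given as a 3x3 rotation matrix whose columns are the frame's x, y, z axes.
In Python, from rig import observe, get_image, close_job, silhouettes, grip_depth gives the robot as it stands. The module is installed in compiled form; this text tells all that it offers.
- The arm moves only by the shell command python3 -m crank 'ROWS' [FORCE]. ROWS is a JSON object of lists of equal length, an entry for each row: "slide": the shift along the tool's x, y, z in m, a list of three; "roll": the turn about the tool's z in rad; "grip": the finger opening in m, from 0 to 0.0854. A call has exactly 8 rows; each row is the pose to reach, as a shift and turn from the pose commanded when the call began, along the tool's axes at that moment; what a row does not reach only later rows make up. A row lasts 1/10 s, in which the tool goes at most 50 mm and 8.59 degrees, less where a joint would pass 70% of its speed; a pose out of reach is approached as far as the arm can. A call with a gripper value outside its range is refused whole. The fingers move at their own pace and stop on an object; FORCE is the grip in N (left out, the last holds). Time passes only in rows, so rows that repeat a pose let the fingers close, or fill a call up. It gives the time, the measured TCP pose, the force and the opening at its end, in the units of the state.
- observe(): the state, without advancing time (a new reading comes with each control period).
- get_image(name): name is "scene" or "top" or "wrist"; returns a dict with "frame" (384x512x3 uint8, red, green, blue), "fx", "fy", "cx", "cy" (pixels), "xyz" and "rotation" of the camera in the world. Camera axes: x right, y down, z forward; pixel columns grow to the right and rows downward; lengths in m; the calibration is good to about 2 mm. A picture is of the moment at which its call begins. There is no depth.
- close_job(): hands the job in, once; it reports no verdict.
Trained networks look in a picture, given as the dict that the camera call returned (one of the last four; its "shot" number tells which), for a name from the list of things; names that differ only in an ending like _2 or _b are one class to them, and where a whole thing is asked for, a point or a joint stands for the part that bears it (a point fixed in the world has none). Each returns a list of dicts, best first, with "confidence" (0 to 1); they miss things now and then, are a little off and sometimes report something else, mostly with a low value. They report only what shows in the picture. A call takes as long as a camera call. They do not tell look-alikes from the thing itself.
- silhouettes(target, picture): "pixels" (384x512 bool, what is visible of it) and "box" ([centre column, centre row, width, height] in pixels, round what is visible of it).
The state is a dict: "time_s": time; "q": joint angles; "qvel": joint speeds; "joint_efforts": joint torques, N m; "position": TCP position; "tool_rot": TCP orientation; "ft_force": force on the tool from outside, world axes, zero at the start; "wrist_torque": the same for the moment, N m; "grip_width": finger opening in m.
Only numpy, scipy, OpenCV 4.12 (cv2) and the standard library are available. Lean on these libraries where they do the work, as an engineer would, in place of code of your own. Each camera call takes 0.05 s, during which the arm holds its last target.

### The job

Set the depth stop of the coring stand: slide the steel setting block along the base until it lies under the stop screw's foot, then turn the hex-headed stop screw down with the nut driver until the block just drags when you draw it beneath the foot - a light nip, never jammed tight. Turn the screw with the driver only, try the drag by drawing the block a little with the screw set, and finish with the block left lying flat on the base, lightly nipped under the foot, and the nut driver standing back in its hole in the tool block. Leave the other things alone.

Things in the scene. Friction and masses are not known exactly. Their poses are not given: they have to be found in the camera images.
- stand: Base of the coring stand, fixed: ivory slab 250 x 240 mm with a flat ground-steel deck 18 mm above the bench. Origin on the bench under the stop screw's axis; z up. In its frame it spans x -135 to +115, y -115 to +125 mm. A steel column, 26 mm thick, top at 190 mm, stands at x +15, y +95. The deck is clear for x under 35, y under 70; a low rubber pad lies at x +70.
- crosshead: White arm clamped on the column over the deck, fixed; frame as the stand's. Arm: x -18 to +18, y -34 to +84, 58 to 80 mm high. It carries the vertical stop screw at x 0, y 0 (foot below, hex head above) and a corer chuck, 26 mm thick, at x +70, y +22, 24 to 100 mm high. 'Just drags': the foot presses on the block with 1 to 9 N (over 20 N jams it); friction there and on the deck 0.5 to 0.7.
- foot_spot (a point): Point on the deck under the stop screw's axis, fixed. The screw's round rubber-cushioned foot, 16 mm across, hangs above it; it does not rotate and springs back about 1 mm per 10 N. At the start it is 1.5 to 4 mm above the top of a block lying on the deck; how much is not given. Right-hand thread, 6 mm per turn: clockwise seen from above lowers foot and head. Stiff (0.06 N m); stays where left.
- bush_top (a point): Centre of the top of the brass thread bush in the arm, on the screw's axis, 84 mm above the bench, fixed. The screw's steel head stands over it, 14 mm tall: a hexagon 17 mm across flats, 8 mm high, under a 6 mm cone, 11 mm across on top. Its top starts 19 to 22 mm above this point (not given, nor the hexagon's angle). A socket is home with its mouth 13 to 16 mm below the head's top.
- setting_block: Plain ground-steel bar 110 (x) x 20 (y) x 22 mm (z), 0.36 kg, three dark holes in its sides; loose, lying on the deck at the -y side of the screw. Origin: centre of its underside. In place it lies along the stand's x axis, one end about 20 mm past the screw's axis, the rest reaching out to -x, where it can be gripped across its width 70 mm from the axis.
- nut_driver: Nut driver, 170 mm long, 0.17 kg, standing upright in the tool block; loose. Origin: centre of the socket's mouth (lower end); z up to the handle. Socket 27 mm thick, six-sided inside, 18.4 mm across flats, 16 mm deep. Black hexagonal handle 26 mm across flats, 83 to 163 mm above the origin; handle flats and socket flats face the body's x axis and every 60 degrees from it.
- tool_block: Grey block 120 (x) x 60 (y) x 40 mm high, fixed on the bench; origin: centre of its underside. The nut driver's hole, 32 mm wide, mouth bevelled 2 mm, floor 8 mm above the bench, is at x +30, y 0; a slim slotted screwdriver stands in a small hole at x -32.
- slot_driver: Slim slotted screwdriver, 141 mm long, round handle 19 mm thick, standing in the tool block; not to be used. Origin: its lower end.
- dish: Clear round lidded dish, 93 mm across, 15 mm tall, on the bench; leave alone. Origin: centre of its underside.
- jar: Specimen jar, 54 mm across, 75 mm tall, on the bench; leave alone. Origin: centre of its underside.
There are look-alikes about, which are no part of the job. What is shaped like the setting_block but red is not meant.

How it is judged:
By the outcome, as a careful person would: the job done as asked, in the order asked, and still so for the second after the job is handed in, with the robot touching nothing.
It also fails if it takes over 72 s, if anything falls off the work surface, if the arm or the gripper's body presses on something with over 40 N, if the wrist force passes 120 N, or if a joint passes its speed limit or range.

## Working session

There is one attempt and no reset: what is moved stays moved. The work goes in short steps, Python scripts to look and compute and a shell command to move; the robot and the scene stay as the last step left them, time stands still between calls to the robot, and variables do not carry over. Pictures are saved under pics/ and viewed, and the job is handed in when it is done.

```bash
ls; mkdir -p pics; cat > h.py <<'E'
import numpy as np, cv2
from rig import observe, get_image, silhouettes, grip_depth
def save(p,n,crop=None,s=1):
    f=p["frame"][:,:,::-1]
    if crop: f=f[crop[1]:crop[3],crop[0]:crop[2]]
    if s!=1: f=cv2.resize(f,None,fx=s,fy=s,interpolation=cv2.INTER_CUBIC)
    cv2.imwrite("pics/"+n+".png",f)
def ray(p,u,v):
    d=np.array([(u-p["cx"])/p["fx"],(v-p["cy"])/p["fy"],1.0]); d=np.array(p["rotation"])@d
    return np.array(p["xyz"]),d/np.linalg.norm(d)
def atz(p,u,v,z):
    o,d=ray(p,u,v); return o+d*(z-o[2])/d[2]
def proj(p,X):
    c=np.array(p["rotation"]).T@(np.asarray(X,float)-np.array(p["xyz"])); return np.array([p["fx"]*c[0]/c[2]+p["cx"],p["fy"]*c[1]/c[2]+p["cy"]])
def tri(*a):
    A=np.zeros((3,3));b=np.zeros(3)
    for p,u,v in a:
        o,d=ray(p,u,v);M=np.eye(3)-np.outer(d,d);A+=M;b+=M@o
    return np.linalg.solve(A,b)
E
python3 - <<'E'
from h import *
o=observe(); print(o["time_s"],o["position"],np.round(o["tool_rot"],3).tolist(),grip_depth,o["ft_force"],o["grip_width"])
ps={}
for n in ["scene","top","wrist"]:
    p=get_image(n); save(p,n+"0"); ps[n]=p; print(n,p["xyz"],np.round(p["rotation"],3).tolist(),p["fx"],p["cx"],p["cy"])
    import pickle; pickle.dump(p,open(n+"0.pkl","wb"))
for n in ["scene","top","wrist"]:
    for t in ["stand","crosshead","setting_block","nut_driver","tool_block","slot_driver","dish","jar"]:
        print(n,t,[(round(s["confidence"],2),np.round(s["box"]).tolist()) for s in silhouettes(t,ps[n])][:4])
E
```

```text
pics
0.0 [ 0.19412377 -0.51431028  0.23072434] [[0.936, 0.353, -0.0], [0.353, -0.936, 0.001], [0.0, -0.001, -1.0]] 0.0187 [ 0.71257265 -0.57288202 -0.65651494] 0.08564243559617496
scene [ 1.17913738 -0.83208441  0.82707491] [[0.798, 0.343, -0.496], [0.603, -0.456, 0.655], [-0.001, -0.821, -0.571]] 497.1137139317199 251.89270104198636 198.81663473330232
top [0.43742511 0.01672419 1.18169103] [[-0.007, -0.996, 0.088], [-1.0, 0.008, 0.009], [-0.01, -0.088, -0.996]] 385.10728737358755 259.613416596957 182.56882244332255
wrist [ 0.26188981 -0.48856728  0.37333461] [[0.354, -0.895, -0.271], [-0.935, -0.339, -0.102], [-0.001, 0.289, -0.957]] 270.69001141650983 255.92241987787943 191.9023401853634
scene stand [(0.56, [275.0, 201.0, 117.0, 114.0])]
scene crosshead [(0.86, [294.0, 193.0, 44.0, 54.0])]
scene setting_block [(0.94, [152.0, 251.0, 42.0, 21.0]), (0.89, [213.0, 251.0, 24.0, 32.0]), (0.78, [262.0, 280.0, 24.0, 42.0]), (0.66, [295.0, 191.0, 48.0, 52.0])]
scene nut_driver [(0.81, [185.0, 263.0, 19.0, 57.0]), (0.34, [275.0, 202.0, 120.0, 115.0])]
scene tool_block [(0.98, [179.0, 287.0, 
[... 152 characters left out ...]
0, 25.0])]
top stand [(0.96, [239.0, 170.0, 82.0, 88.0]), (0.25, [218.0, 156.0, 69.0, 42.0])]
top crosshead [(0.73, [217.0, 156.0, 70.0, 39.0])]
top setting_block [(0.77, [317.0, 135.0, 22.0, 33.0]), (0.73, [262.0, 246.0, 36.0, 9.0]), (0.63, [315.0, 185.0, 24.0, 34.0]), (0.52, [271.0, 185.0, 6.0, 35.0])]
top nut_driver [(0.46, [370.0, 164.0, 25.0, 19.0])]
top tool_block [(0.58, [364.0, 179.0, 24.0, 37.0]), (0.15, [375.0, 120.0, 33.0, 31.0])]
top slot_driver []
top dish [(0.97, [374.0, 119.0, 32.0, 29.0])]
top jar [(0.71, [139.0, 215.0, 24.0, 15.0])]
wrist stand []
wrist crosshead []
wrist setting_block []
wrist nut_driver []
wrist tool_block []
wrist slot_driver []
wrist dish []
wrist jar []
```

```bash
python3 - <<'E'
from h import *
import pickle
p=pickle.load(open("scene0.pkl","rb")); save(p,"scene0c",(120,110,380,370),3)
f=p["frame"]
save(p,"scene0c",(120,120,380,370),3)
p=pickle.load(open("top0.pkl","rb")); save(p,"top0c",(110,80,410,280),2.6)
E
```

```text
(no output)
```

View pics/scene0c.png

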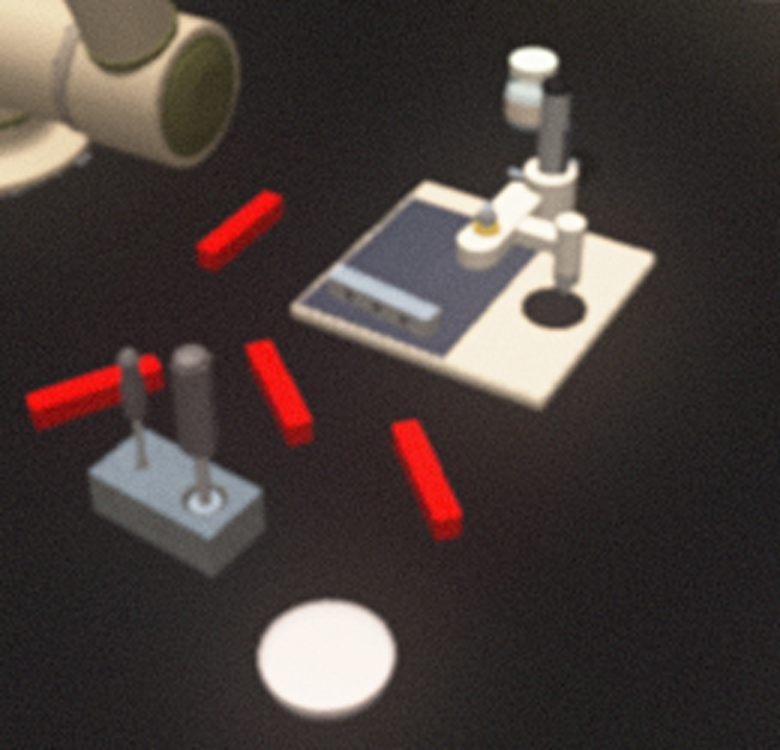

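View pics/top0c.png

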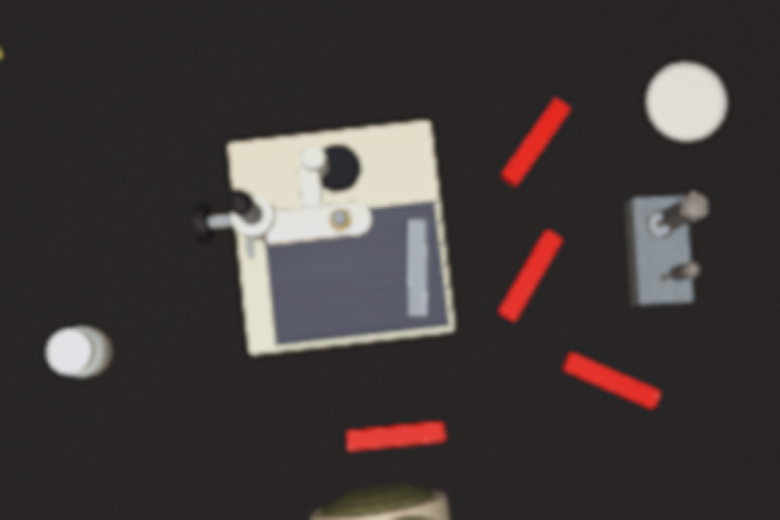

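View pics/wrist0.png

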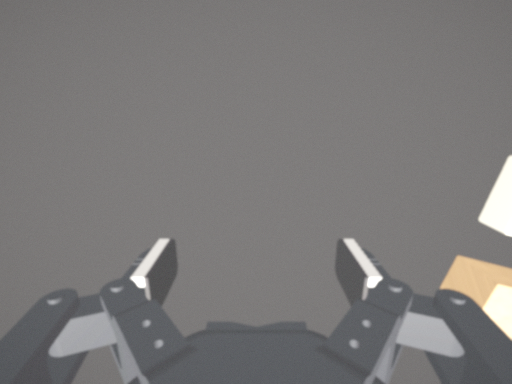

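The scene crop shows one steel bar with dark holes on the deck, at full pixel (248,218) in the scene view and (270,183) in the top view. Four red look-alike bars lie at top-view pixels (316,134), (314,186), (345,227) and (262,247), and I'm rejecting all of them. The thick driver is at (185,263) in the scene view, and the slim slotted one at (164,254) is not to be used.

```bash
python3 - <<'E'
from h import *
import pickle
s=pickle.load(open("scene0.pkl","rb"));t=pickle.load(open("top0.pkl","rb"))
T=lambda u,v:(t,110+u/2.6,80+v/2.6)
S=lambda u,v:(s,120+u/3,120+v/3)
def show(n,a,b): print(n,np.round(tri(T(*a),S(*b)),4))
show("chuck side corner far (x+,y+)",(229,143),(655,258))
show("corner x+ y-",(432,121),(541,405))
show("corner x- y-",(455,330),(293,310))
show("corner x- y+",(249,354),(427,183))
show("head top",(341,216),(486,204))
show("driver top",(694,205),(192,354))
show("slot top",(688,270),(128,354))
show("block end x+",(416,219),(438,316))
show("block end x-",(419,316),(338,268))
for a in [(629,197),(686,195),(692,302),(633,304)]: print("tb",np.round(atz(*T(*a),0.04),4))
print("hole",np.round(atz(*T(659,224),0.04),4),np.round(atz(*S(205,500),0.04),4))
E
python3 - <<'E'
from h import *
import pickle
p=pickle.load(open("top0.pkl","rb")); save(p,"top0d",(190,110,300,220),6)
E
```

```text
chuck side corner far (x+,y+) [0.689  0.2163 0.0156]
corner x+ y- [ 0.7144 -0.0235  0.0154]
corner x- y- [ 0.4675 -0.0472  0.014 ]
corner x- y+ [0.4412 0.1923 0.0152]
head top [0.5879 0.0787 0.1087]
driver top [ 0.5867 -0.2823  0.1759]
slot top [ 0.5228 -0.2836  0.1453]
block end x+ [ 0.5946 -0.0028  0.0389]
block end x- [ 0.4838 -0.0042  0.0424]
tb [ 0.6165 -0.2488  0.04  ]
tb [ 0.6183 -0.3142  0.04  ]
tb [ 0.4953 -0.317   0.04  ]
tb [ 0.4935 -0.2499  0.04  ]
hole [ 0.585  -0.2822  0.04  ] [ 0.5884 -0.2853  0.04  ]
```

View pics/top0d.png

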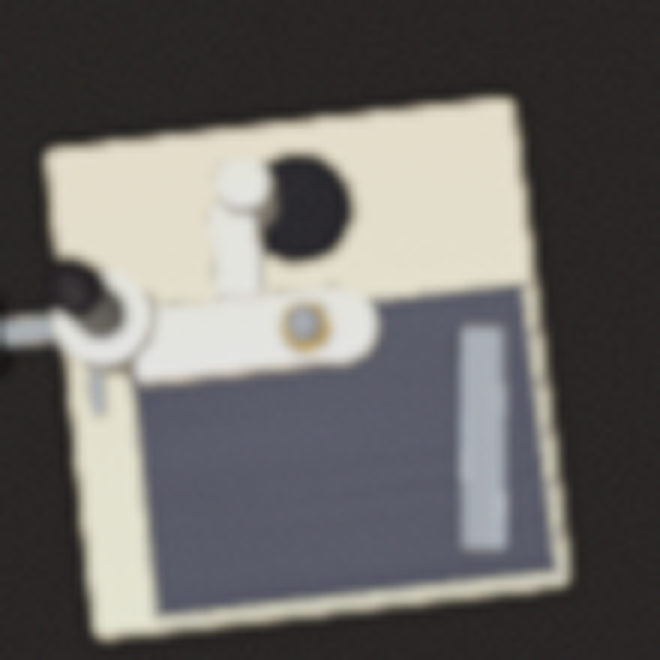

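```bash
cat >> h.py <<'E'
def need(x,y,z,yaw,o=None):
    o=o or observe(); R=np.array(o["tool_rot"]); d=R.T@(np.array([x,y,z])-np.array(o["position"]))
    cur=np.degrees(np.arctan2(R[1,0],R[0,0])); r=(cur-yaw+180)%360-180
    print("t",round(o["time_s"],2),"pos",np.round(o["position"],4),"yaw",round(cur,2),"q",np.round(o["q"],1),"F",np.round(o["ft_force"],1),"w",round(o["grip_width"],4))
    print("slide",np.round(d,4),"roll",round(np.radians(r),4))
E
python3 -c "
from h import *
need(0.50,-0.005,0.17,1)"
python3 -m crank '{"slide":[[0.47,-0.37,0.06],[0.47,-0.37,0.06],[0.47,-0.37,0.06],[0.47,-0.37,0.06],[0.47,-0.37,0.06],[0.47,-0.37,0.06],[0.47,-0.37,0.06],[0.47,-0.37,0.06]],"roll":[0.34,0.34,0.34,0.34,0.34,0.34,0.34,0.34],"grip":[0.085,0.06,0.05,0.045,0.045,0.045,0.045,0.045]}' 30
python3 -c "
from h import *
need(0.50,-0.005,0.17,1)"
```

```text
t 1.35 pos [ 0.1941 -0.5146  0.2313] yaw 20.67 q [-81.7  21.8  74.3  -0.   83.9 -12.3] F [-0.1  0.5  0. ] w 0.0854
slide [ 0.466  -0.3688  0.0613] roll 0.3433
time_s: 2.15
position: [0.4004, -0.1723, 0.1915]
tool_rot: [[1.0, 0.02, 0.001], [0.02, -1.0, -0.0], [0.001, 0.0, -1.0]]
ft_force: [1.3, -1.0, -0.7]
grip_width: 0.0446
t 2.15 pos [ 0.4004 -0.1723  0.1915] yaw 1.17 q [-38.9  12.6  95.2   0.   72.2  49.9] F [ 1.3 -1.  -0.7] w 0.0446
slide [ 0.103  -0.1653  0.0215] roll 0.003
```

```bash

python3 -m crank '{"slide":[[0.103,-0.166,0.02],[0.103,-0.166,0.02],[0.103,-0.166,0.02],[0.103,-0.166,0.02],[0.103,-0.166,0.02],[0.103,-0.166,0.02],[0.103,-0.166,0.02],[0.103,-0.166,0.02]],"roll":[0,0,0,0,0,0,0,0],"grip":[0.045,0.045,0.045,0.045,0.045,0.045,0.045,0.045]}'
python3 - <<'E'
from h import *
import pickle
p=get_image("wrist"); pickle.dump(p,open("w1.pkl","wb")); save(p,"w1",None,1.5)
need(0.50,-0.005,0.17,1)
print(p["xyz"],np.round(p["rotation"],3).tolist())
for t in ["setting_block","crosshead"]:
    for s in silhouettes(t,p): print(t,round(s["confidence"],2),np.round(s["box"],1))
E
```

```text
time_s: 2.95
position: [0.4989, -0.0071, 0.1717]
tool_rot: [[1.0, 0.019, 0.0], [0.019, -1.0, -0.0], [0.0, 0.0, -1.0]]
ft_force: [0.2, -0.0, 0.6]
grip_width: 0.0454
t 3.0 pos [ 0.499  -0.0071  0.1717] yaw 1.08 q [-14.4  19.9  88.   -0.   72.1  74.5] F [-0.2  0.3  0. ] w 0.0451
slide [ 0.0011 -0.0021  0.0017] roll 0.0014
[ 0.57135913 -0.00581463  0.31423282] [[0.02, -0.957, -0.289], [-1.0, -0.019, -0.006], [0.001, 0.289, -0.957]]
setting_block 0.71 [242.6 289.6  68.1  30.5]
setting_block 0.63 [429.6 249.9  87.3  56.1]
setting_block 0.61 [379.   23.1  56.3  46.1]
setting_block 0.59 [372.9 152.1  84.   96.9]
crosshead 0.94 [ 99.5  67.5 196.9 133.9]
```

View pics/w1.png

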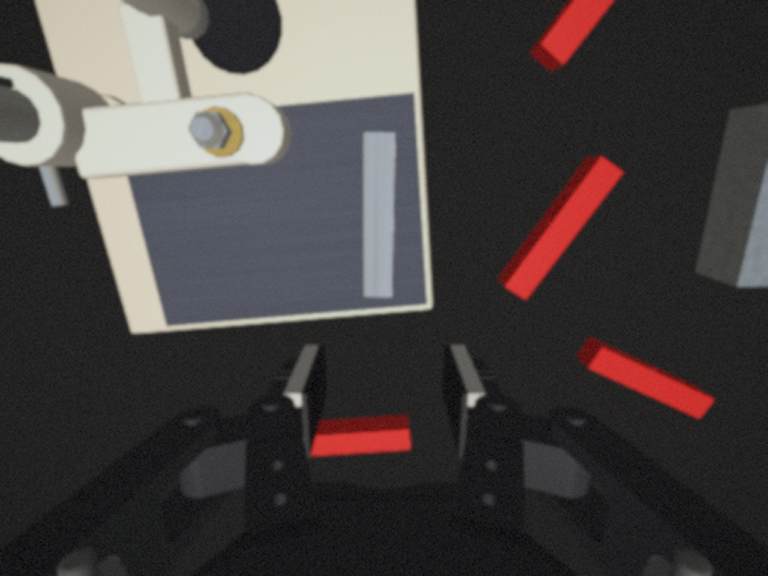

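The wrist view shows the steel bar's top face running from (253,88) to (252,198) in full-frame pixels. The screw head is at about (139,86). The network found only the red bars, so I'll measure the steel one by hand.

```bash
python3 - <<'E'
from h import *
import pickle
p=pickle.load(open("w1.pkl","rb"));t=pickle.load(open("top0.pkl","rb"));s=pickle.load(open("scene0.pkl","rb"))
W=lambda u,v:(p,u/1.5,v/1.5)
T=lambda u,v:(t,110+u/2.6,80+v/2.6)
S=lambda u,v:(s,120+u/3,120+v/3)
for n,a in dict(far=(379,132),near=(377.5,297)).items(): print(n,np.round(atz(*W(*a),0.040),4))
print("far tri",np.round(tri(W(379,132),T(416,219)),4),"near",np.round(tri(W(377.5,297),T(419,316)),4))
h=(206,126)
print("head top tri",np.round(tri(W(*h),T(341,216),S(486,204)),4),np.round(tri(W(*h),S(486,204)),4), np.round(atz(*W(*h),0.105),4))
for n,a in dict(dxm_ym=(432,305),xm_yp=(133,331)).items(): print(n,np.round(atz(*W(*a),0.018),4))
print("deck corner pts",[np.round(atz(*W(*a),0.018),4).tolist() for a in [(413,95),(426,303),(167,324)]])
save(p,"w1c",(70,40,290,220),3.5)
E
```

```text
far [ 0.5914 -0.0025  0.04  ]
near [ 0.4817 -0.0033  0.04  ]
far tri [ 0.5892 -0.0031  0.069 ] near [ 0.4817 -0.0048  0.0403]
head top tri [0.5878 0.0786 0.1086] [0.5878 0.0788 0.1084] [0.5877 0.0798 0.105 ]
dxm_ym [ 0.4688 -0.0452  0.018 ]
xm_yp [0.4426 0.1889 0.018 ]
deck corner pts [[0.6166, -0.0245, 0.018], [0.4704, -0.0405, 0.018], [0.449, 0.1613, 0.018]]
```

View pics/w1c.png

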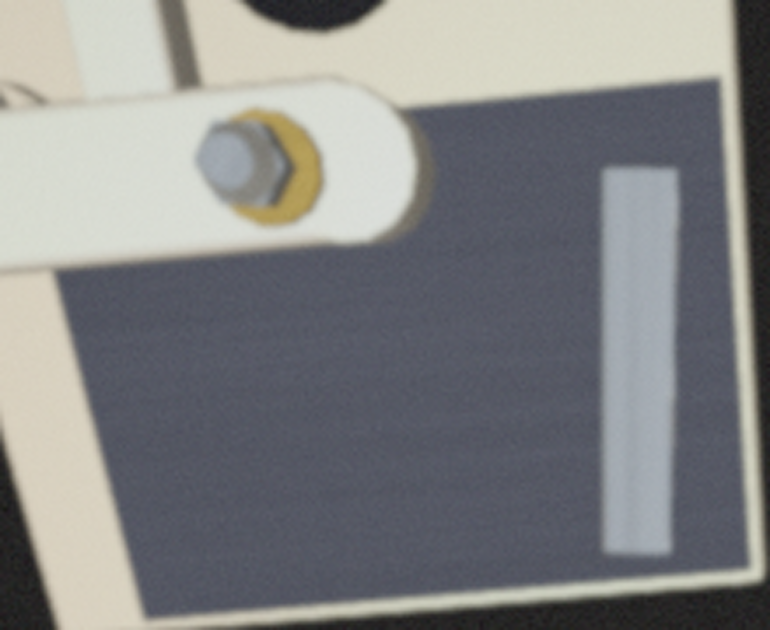

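```bash
python3 -c "
from h import *
need(0.5016,-0.003,0.0225,0.4)"

```

```text
t 3.1 pos [ 0.499  -0.0068  0.1716] yaw 1.1 q [-14.4  19.9  88.   -0.   72.1  74.5] F [-0.3  0.3  0.1] w 0.0449
slide [ 0.0026 -0.0038  0.1491] roll 0.0122
```

```bash
python3 -m crank '{"slide":[[0.0026,-0.0038,0.05],[0.0026,-0.0038,0.1],[0.0026,-0.0038,0.13],[0.0026,-0.0038,0.149],[0.0026,-0.0038,0.149],[0.0026,-0.0038,0.149],[0.0026,-0.0038,0.149],[0.0026,-0.0038,0.149]],"roll":[0.012,0.012,0.012,0.012,0.012,0.012,0.012,0.012],"grip":[0.045,0.045,0.045,0.045,0.045,0.015,0.015,0.015]}' 25
python3 - <<'E'
from h import *
p=get_image("wrist"); save(p,"w2",None,1.5)
need(0.5016,-0.003,0.0225,0.4)
E
```

```text
time_s: 3.9
position: [0.5025, -0.0026, 0.0238]
tool_rot: [[1.0, 0.009, 0.003], [0.009, -1.0, -0.001], [0.003, 0.001, -1.0]]
ft_force: [-0.8, -1.5, 4.8]
grip_width: 0.0196
t 3.95 pos [ 0.5025 -0.0025  0.0238] yaw 0.5 q [-13.8  32.   97.9  -0.   49.9  75.7] F [-0.8 -0.6  6.8] w 0.0195
slide [-0.0009  0.0005  0.0013] roll 0.0018
```

View pics/w2.png

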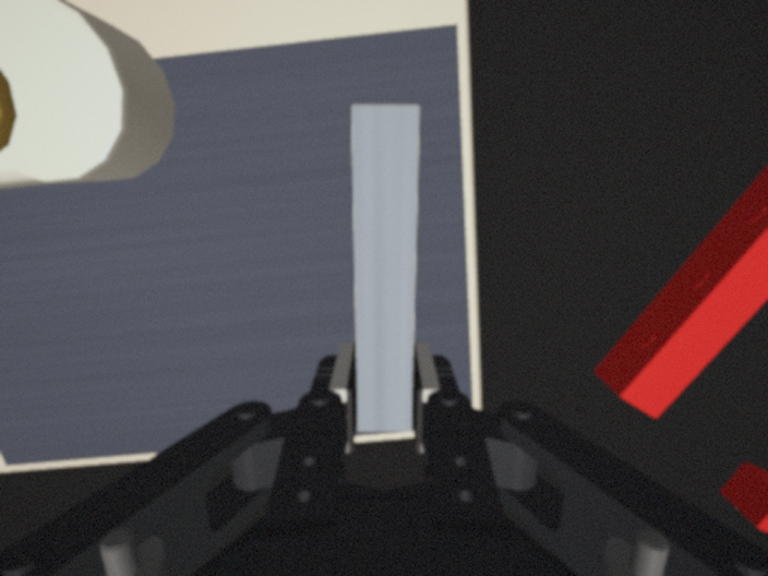

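The jaws hold the steel bar at 19.6 mm opening, with its far end at full-frame (257,69). There is about 7 N of upward force at the tips, so I'll ease up a millimetre and then slide.

```bash
python3 -m crank '{"slide":[[0,0,-0.0012],[0.002,-0.008,-0.0012],[0.004,-0.018,-0.0012],[0.007,-0.028,-0.0012],[0.010,-0.038,-0.0012],[0.012,-0.048,-0.0012],[0.014,-0.053,-0.0012],[0.014,-0.055,-0.0012]],"roll":[0,-0.01,-0.025,-0.04,-0.06,-0.08,-0.09,-0.0977],"grip":[0.015,0.015,0.015,0.015,0.015,0.015,0.015,0.015]}'
python3 - <<'E'
from h import *
import pickle
p=get_image("wrist"); save(p,"w3",None,1.5); pickle.dump(p,open("w3.pkl","wb"))
need(0.5199,0.0727,0.0235,6.1)
E
```

```text
time_s: 4.75
position: [0.5157, 0.0535, 0.0238]
tool_rot: [[0.994, 0.108, 0.001], [0.108, -0.994, -0.0], [0.001, 0.0, -1.0]]
ft_force: [-0.7, -4.3, 3.5]
grip_width: 0.0197
t 4.8 pos [0.5156 0.0536 0.0238] yaw 6.18 q [-7.2 33.1 95.2  0.  51.6 76.6] F [0.8 1.7 2.9] w 0.0194
slide [ 0.0063 -0.0185  0.0003] roll 0.0015
```

View pics/w3.png

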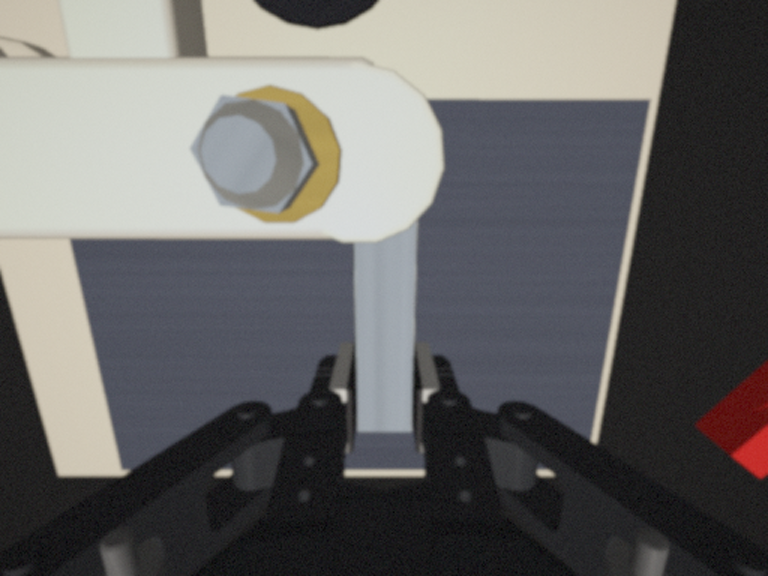

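```bash
python3 - <<'E'
from h import *
import pickle
p=pickle.load(open("w3.pkl","rb"));s=pickle.load(open("scene0.pkl","rb"));t=pickle.load(open("top0.pkl","rb"))
q=pickle.load(open("w1.pkl","rb"))
W=lambda u,v:(p,u/1.5,v/1.5)
print("bush",atz(*W(272,154),0.084))
for z in [.102,.104,.106]: print("head",atz(*W(237,154),z))
print("tri head",tri(W(237,154),(t,110+341/2.6,80+216/2.6),(s,120+486/3,120+204/3),(q,135.1,85.7)), tri(W(237,154),(q,135.1,85.7)))
print("arm edges x", atz(*W(150,58),.08),atz(*W(150,238),.08), "tip", atz(*W(443,150),.08))
print("corner", atz(*W(58,476),.018),atz(*W(558,476),.018))
print("deck", atz(*W(122,468),.018),atz(*W(648,100),.018))
E
```

```text
bush [0.58738442 0.08301346 0.084     ]
head [0.58686187 0.08353481 0.102     ]
head [0.58688539 0.08284795 0.104     ]
head [0.58690891 0.08216109 0.106     ]
tri head [0.58712446 0.07988037 0.10849504] [0.58695077 0.08500953 0.09716753]
arm edges x [0.60220456 0.10758264 0.08      ] [0.56739088 0.10951885 0.08      ] tip [0.59189427 0.04982276 0.08      ]
corner [0.44090209 0.19053616 0.018     ] [ 0.46486478 -0.02990133  0.018     ]
deck [0.44830241 0.16202813 0.018     ] [ 0.61815636 -0.02441846  0.018     ]
```

```bash
python3 -m crank '{"slide":[[0.002,-0.005,0],[0.003,-0.010,0],[0.004,-0.015,0],[0.005,-0.018,0],[0.0055,-0.020,0],[0.0055,-0.020,0],[0.0055,-0.020,0],[0.0055,-0.020,0]],"roll":[0,0,0,0,0,0,0,0],"grip":[0.015,0.015,0.015,0.015,0.015,0.015,0.015,0.015]}'
python3 - <<'E'
from h import *
import pickle
p=get_image("wrist"); save(p,"w4",None,1.5); pickle.dump(p,open("w4.pkl","wb"))
need(0.5192,0.0742,0.0235,6.1)
E
```

```text
time_s: 5.6
position: [0.5187, 0.0737, 0.0238]
tool_rot: [[0.994, 0.106, 0.0], [0.106, -0.994, 0.0], [0.0, -0.0, -1.0]]
ft_force: [-0.0, -2.9, 4.6]
grip_width: 0.0195
t 5.65 pos [0.5187 0.0737 0.0238] yaw 6.09 q [-4.9 33.5 94.3  0.  52.1 79. ] F [-1.2 -2.2  4.7] w 0.0196
slide [ 0.0006 -0.0004  0.0003] roll -0.0002
```

View pics/w4.png

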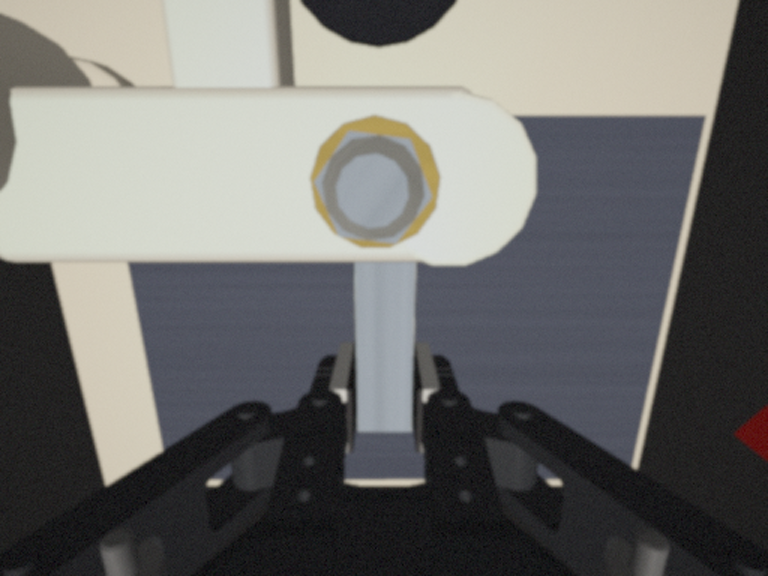

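```bash
python3 - <<'E'
from h import *
import pickle
p=pickle.load(open("w4.pkl","rb"))
W=lambda u,v:(p,u/1.5,v/1.5)
b=atz(*W(375,181),.084); print(b,atz(*W(372,187),.105))
bl=[atz(*W(384.5,v),.040) for v in (265,430)]; print(bl)
save(p,"w4c",(190,60,310,180),6)
E
```

```text
[0.58758577 0.08280701 0.084     ] [0.58748567 0.08280194 0.105     ]
[array([0.56039604, 0.07791627, 0.04      ]), array([0.49915734, 0.07129081, 0.04      ])]
```

View pics/w4c.png

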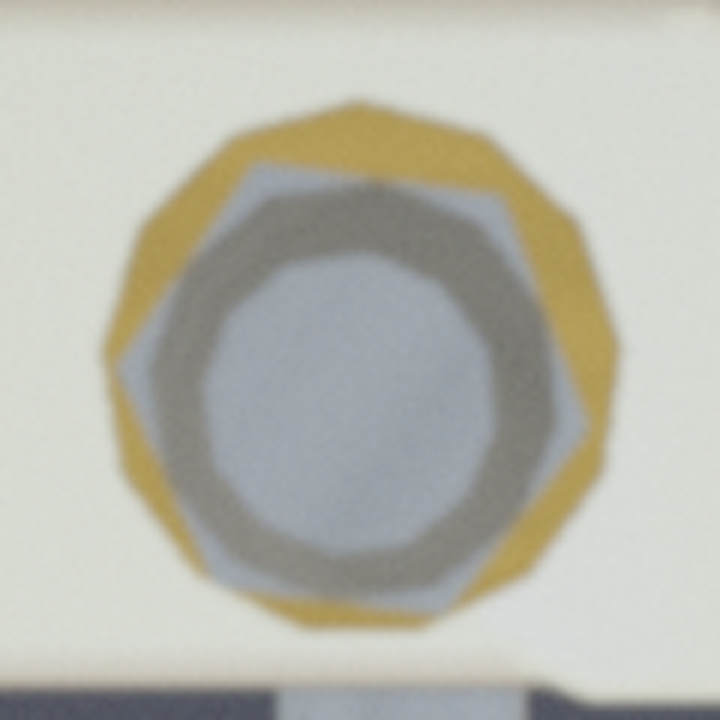

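The head is seen from above: its top centre is at full-frame (248,125), and the hex flat is turned about 7.8° clockwise from the tool x axis. The block's centre line lies about 2 mm too far to -y, so I'll nudge it over, release it and lift.

```bash
python3 -m crank '{"slide":[[0.0005,-0.001,0],[0.0005,-0.002,0],[0.0005,-0.002,0],[0.0005,-0.002,-0.0005],[0.0005,-0.002,-0.0005],[0.0005,-0.002,-0.0005],[0.0005,-0.002,-0.04],[0.0005,-0.002,-0.09]],"roll":[0,0,0,0,0,0,0,0],"grip":[0.015,0.015,0.015,0.04,0.04,0.04,0.04,0.04]}'
python3 - <<'E'
from h import *
import pickle
p=get_image("wrist"); save(p,"w5",None,1.5); pickle.dump(p,open("w5.pkl","wb"))
p=get_image("scene"); save(p,"s5",(220,130,360,260),5); pickle.dump(p,open("s5.pkl","wb"))
need(0.5192,0.0742,0.0235,6.1)
E
```

```text
time_s: 6.45
position: [0.5176, 0.0757, 0.1129]
tool_rot: [[0.994, 0.106, -0.006], [0.106, -0.994, 0.001], [-0.005, -0.001, -1.0]]
ft_force: [1.1, 0.2, -0.0]
grip_width: 0.0397
t 6.55 pos [0.5215 0.0756 0.119 ] yaw 6.13 q [-4.6 25.7 88.4  0.  65.2 79.2] F [ 0.4  0.3 -1.5] w 0.0401
slide [-0.0034  0.001   0.0954] roll 0.0004
```

View pics/w5.png

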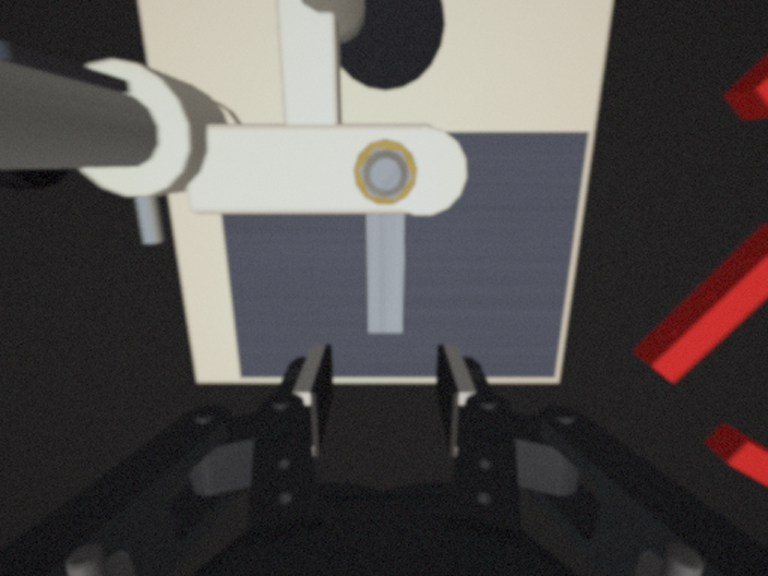

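View pics/s5.png

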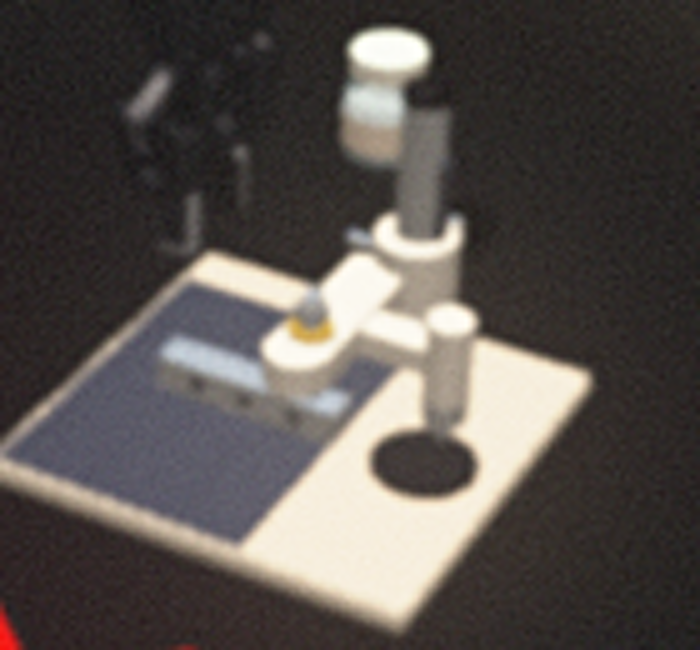

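```bash
python3 -m crank '{"slide":[[0,0.005,-0.045],[0.002,0.04,-0.08],[0.006,0.08,-0.11],[0.010,0.12,-0.13],[0.015,0.16,-0.141],[0.018,0.20,-0.141],[0.020,0.24,-0.141],[0.023,0.28,-0.141]],"roll":[-0.14,-0.28,-0.42,-0.56,-0.70,-0.84,-0.98,-1.12],"grip":[0.05,0.05,0.05,0.05,0.05,0.05,0.05,0.05]}'
python3 - <<'E'
from h import *
need(0.5865,-0.2835,0.26,180)
E
```

```text
time_s: 7.35
position: [0.5715, -0.2019, 0.2541]
tool_rot: [[0.332, 0.943, -0.0], [0.943, -0.332, 0.001], [0.001, -0.001, -1.0]]
ft_force: [0.4, 1.1, -0.4]
grip_width: 0.0503
t 7.35 pos [ 0.5715 -0.2019  0.2541] yaw 70.61 q [-30.6  26.8  62.3   0.   90.9 -11.3] F [ 0.4  1.1 -0.4] w 0.0503
slide [-0.072   0.0412 -0.006 ] roll -1.9092
```

```bash
python3 -m crank '{"slide":[[-0.01,0.006,-0.006],[-0.02,0.012,-0.006],[-0.03,0.018,-0.006],[-0.04,0.024,-0.006],[-0.05,0.03,-0.006],[-0.06,0.035,-0.006],[-0.07,0.04,-0.006],[-0.072,0.041,-0.006]],"roll":[-0.149,-0.298,-0.447,-0.596,-0.745,-0.894,-1.043,-1.19],"grip":[0.05,0.05,0.05,0.05,0.05,0.05,0.05,0.05]}'
python3 - <<'E'
from h import *
import pickle
need(0.5865,-0.2835,0.26,180)
p=get_image("wrist"); save(p,"w6",None,1.5); pickle.dump(p,open("w6.pkl","wb"))
for t in ["nut_driver","slot_driver","tool_block"]:
    for s in silhouettes(t,p): print(t,round(s["confidence"],2),np.round(s["box"],1))
E
```

```text
time_s: 8.15
position: [0.5858, -0.283, 0.2595]
tool_rot: [[-0.752, 0.659, -0.001], [0.659, 0.752, 0.001], [0.001, 0.0, -1.0]]
ft_force: [0.9, -0.1, 0.5]
grip_width: 0.0497
t 8.15 pos [ 0.5858 -0.283   0.2595] yaw 138.76 q [-36.2  31.6  53.2   0.   95.3 -85. ] F [ 0.9 -0.1  0.5] w 0.0497
slide [-0.0008  0.0001 -0.0005] roll -0.7197
nut_driver 0.86 [256.2 183.8  27.7  55.1]
slot_driver 0.71 [214.2 135.5  27.4  19. ]
tool_block 0.56 [239.5 141.1  90.6  85.9]
```

View pics/w6.png

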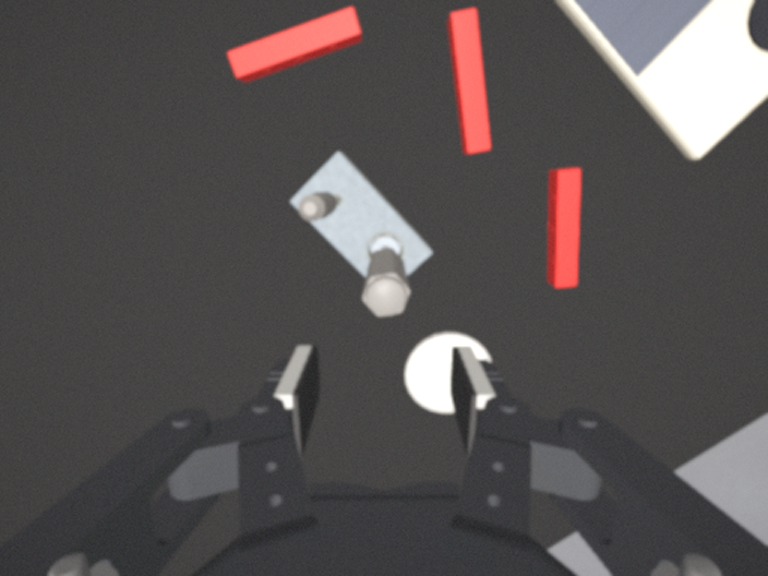

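```bash
python3 - <<'E'
from h import *
import pickle
p=pickle.load(open("w6.pkl","rb"))
save(p,"w6c",(220,145,295,220),9)
W=lambda u,v:(p,u/1.5,v/1.5)
print("top",atz(*W(386,296),.171),"hole",atz(*W(386,243),.04))
E
```

```text
top [ 0.58630454 -0.28294761  0.171     ] hole [ 0.58086699 -0.27735816  0.04      ]
```

View pics/w6c.png

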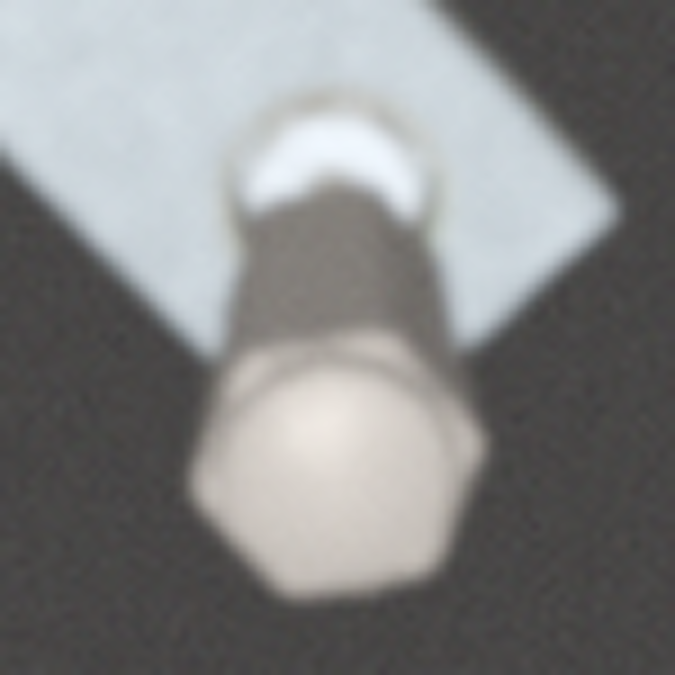

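```bash
python3 - <<'E'
from h import *
import pickle
p=pickle.load(open("w6.pkl","rb"));t=pickle.load(open("top0.pkl","rb"));s=pickle.load(open("scene0.pkl","rb"))
print("top",atz(p,257.6,197.2,.171),"hole",atz(p,257.2,166.1,.04),atz(p,257.2,167,.04))
T=lambda u,v:(t,110+u/2.6,80+v/2.6)
S=lambda u,v:(s,120+u/3,120+v/3)
print(tri((p,257.6,197.2),S(192,354)),tri((p,257.6,197.2),T(694,205)))
need(0.5865,-0.2835,0.26,176.8)
E
```

```text
top [ 0.5863673  -0.28268491  0.171     ] hole [ 0.5849906  -0.28119452  0.04      ] [ 0.58592689 -0.28201127  0.04      ]
[ 0.5857424  -0.28152281  0.1748555 ] [ 0.58647981 -0.28290617  0.17264828]
t 8.35 pos [ 0.5858 -0.2818  0.2602] yaw 138.24 q [-36.1  31.5  53.2   0.   95.3 -84.3] F [ 1.3 -0.7  0.5] w 0.0499
slide [-0.0016 -0.0008  0.0002] roll -0.673
```

```bash
python3 -m crank '{"slide":[[-0.001,0,0],[-0.001,0,0],[-0.001,0,0],[-0.001,0,0.02],[-0.001,0,0.05],[-0.001,0,0.09],[-0.001,0,0.13],[-0.001,0,0.143]],"roll":[-0.149,-0.298,-0.447,-0.596,-0.665,-0.67,-0.67,-0.67],"grip":[0.05,0.05,0.05,0.05,0.05,0.05,0.05,0.05]}' 40
python3 - <<'E'
from h import *
need(0.5862,-0.2825,0.117,176.8)
p=get_image("wrist"); save(p,"w7",None,1.5)
E
```

```text
time_s: 9.15
position: [0.5851, -0.2813, 0.1136]
tool_rot: [[-0.998, 0.058, -0.006], [0.058, 0.998, 0.004], [0.006, 0.004, -1.0]]
ft_force: [0.6, 0.7, 0.8]
grip_width: 0.05
t 9.15 pos [ 0.5851 -0.2813  0.1136] yaw 176.7 q [ -36.1   37.3   66.9    0.    76.2 -122.8] F [0.6 0.7 0.8] w 0.05
slide [-0.0011 -0.0011 -0.0034] roll -0.0018
```

View pics/w7.png

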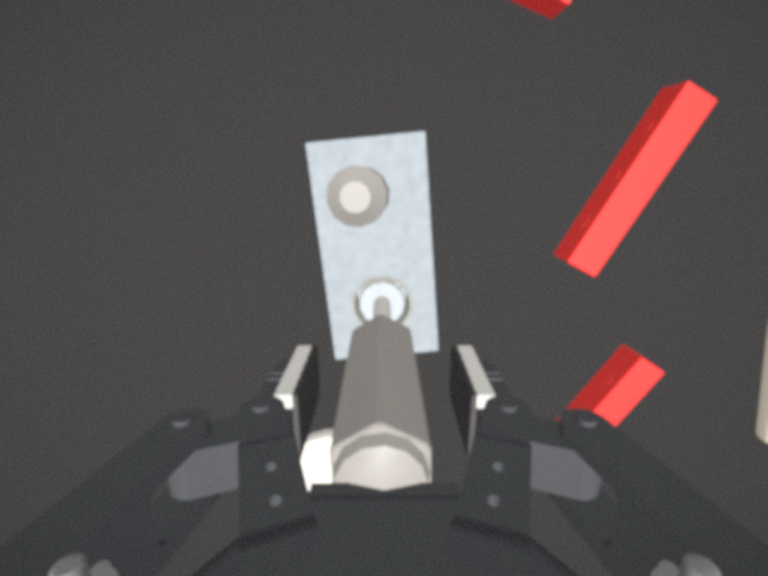

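```bash
python3 - <<'E'
from h import *
p=get_image("wrist"); save(p,"w7c",(200,180,310,330),5)
E
```

```text
(no output)
```

View pics/w7c.png

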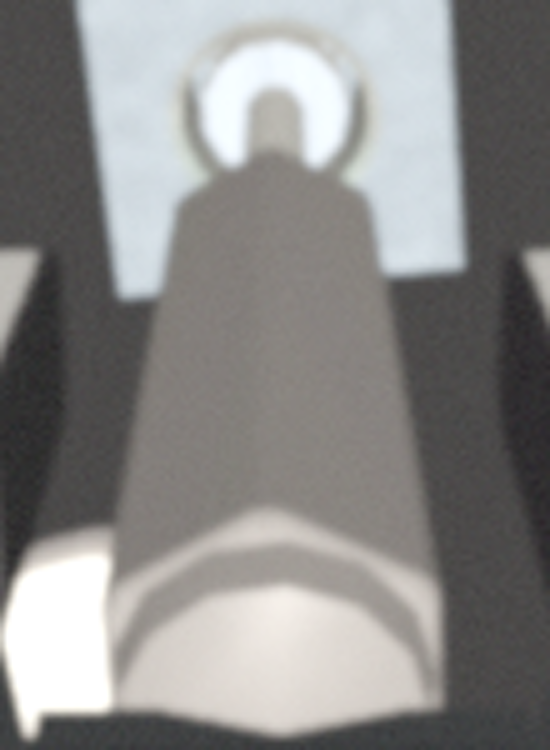

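The front vertex of the handle faces the camera at full-frame (253,282), so its flats face the jaws. I'll grip it.

```bash
python3 -m crank '{"slide":[[-0.001,-0.001,-0.0034],[-0.001,-0.001,-0.0034],[-0.001,-0.001,-0.0034],[-0.001,-0.001,-0.0034],[-0.001,-0.001,-0.01],[-0.001,-0.001,-0.04],[-0.001,-0.001,-0.08],[-0.001,-0.001,-0.12]],"roll":[0,0,0,0,0,0,0,0],"grip":[0.02,0.02,0.02,0.02,0.02,0.02,0.02,0.02]}' 60
python3 - <<'E'
from h import *
need(0.5876,0.0828,0.26,208.4)
p=get_image("wrist"); save(p,"w8",None,1.5)
E
```

```text
time_s: 10.05
position: [0.5872, -0.2836, 0.2397]
tool_rot: [[-0.998, 0.055, -0.0], [0.055, 0.998, 0.0], [0.0, 0.0, -1.0]]
ft_force: [1.1, -1.1, -1.4]
grip_width: 0.0254
t 10.05 pos [ 0.5872 -0.2836  0.2397] yaw 176.83 q [ -36.2   32.2   55.2    0.    92.6 -123. ] F [ 1.1 -1.1 -1.4] w 0.0254
slide [ 0.0199  0.3659 -0.0202] roll -0.551
```

View pics/w8.png

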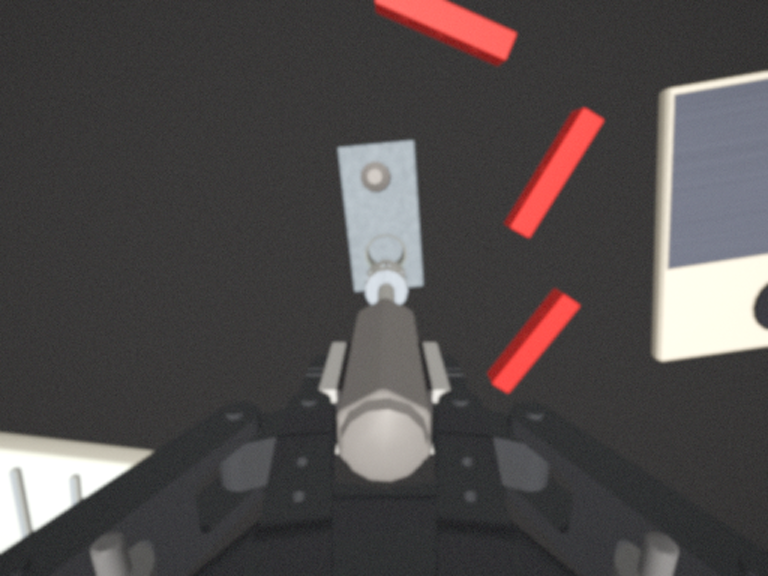

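```bash
python3 -m crank '{"slide":[[0.002,0.04,0],[0.005,0.085,0],[0.007,0.13,0],[0.01,0.175,0],[0.012,0.22,0],[0.015,0.265,0],[0.018,0.31,0],[0.02,0.345,0]],"roll":[-0.07,-0.14,-0.21,-0.28,-0.35,-0.42,-0.49,-0.551],"grip":[0.02,0.02,0.02,0.02,0.02,0.02,0.02,0.02]}' 60
python3 - <<'E'
from h import *
import pickle
need(0.5876,0.0828,0.2397,208.4)
p=get_image("wrist"); save(p,"w9",None,1.5); pickle.dump(p,open("w9.pkl","wb"))
need(0.5876,0.0828,0.2397,208.4)
o=observe(); R=np.array(o["tool_rot"])
q=np.array(o["position"])
for k,u,v in [(0.054,386,437),(0.054,386,430)]:
    X=atz(p,u/1.5,v/1.5,q[2]+k); print(R.T@(X-q))
E
```

```text
time_s: 10.9
position: [0.586, 0.0643, 0.2385]
tool_rot: [[-0.878, -0.479, 0.001], [-0.479, 0.878, 0.0], [-0.001, -0.0, -1.0]]
ft_force: [-0.3, 0.2, -2.3]
grip_width: 0.0254
t 10.9 pos [0.586  0.0643 0.2385] yaw -151.37 q [  -5.2   25.6   67.     0.    87.4 -123.9] F [-0.3  0.2 -2.3] w 0.0254
slide [-0.0103  0.0155 -0.0012] roll 0.0039
t 10.95 pos [0.5856 0.0686 0.2385] yaw -151.0 q [-4.900e+00  2.560e+01  6.700e+01  1.000e-01  8.740e+01 -1.239e+02] F [-0.5  5.1 -0.9] w 0.0253
slide [-0.0086  0.0115 -0.0012] roll 0.0104
[ 0.01000355 -0.00270481 -0.05402414]
[ 0.0121004  -0.00269657 -0.0540281 ]
```

View pics/w9.png

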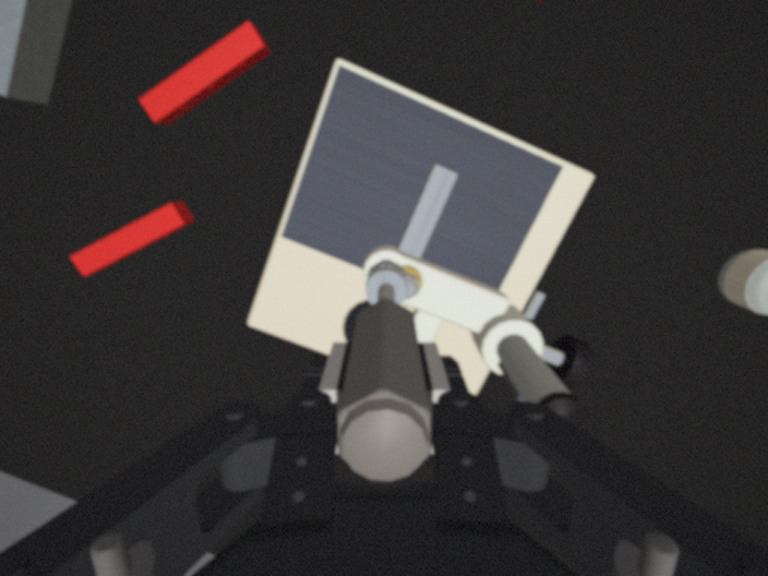

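```bash
python3 - <<'E'
from h import *
p=get_image("wrist");p=get_image("wrist")
need(0.5885,0.0833,0.2397,208.4)
E
```

```text
t 11.05 pos [0.5862 0.0636 0.2383] yaw -151.41 q [  -5.3   25.6   67.     0.    87.4 -123.9] F [ 0.5 -0.7 -1.9] w 0.0253
slide [-0.0114  0.0162 -0.0014] roll 0.0033
```

```bash
python3 -m crank '{"slide":[[-0.004,0.006,0],[-0.008,0.012,0],[-0.011,0.016,0],[-0.0114,0.0162,0],[-0.0114,0.0162,0],[-0.0114,0.0162,0],[-0.0114,0.0162,0],[-0.0114,0.0162,0]],"roll":[0.003,0.003,0.003,0.003,0.003,0.003,0.003,0.003],"grip":[0.02,0.02,0.02,0.02,0.02,0.02,0.02,0.02]}' 60
python3 - <<'E'
from h import *
import pickle
p=get_image("wrist"); save(p,"w10",(190,120,330,240),5.5); pickle.dump(p,open("w10.pkl","wb"))
t=get_image("top"); save(t,"t10",(190,110,300,220),6); pickle.dump(t,open("t10.pkl","wb"))
s=get_image("scene"); save(s,"s10",(240,100,340,220),5); pickle.dump(s,open("s10.pkl","wb"))
need(0.5885,0.0833,0.2397,208.4)
E
```

```text
time_s: 11.85
position: [0.5888, 0.0812, 0.2377]
tool_rot: [[-0.881, -0.473, -0.0], [-0.473, 0.881, -0.0], [0.0, 0.0, -1.0]]
ft_force: [0.1, 1.4, -1.2]
grip_width: 0.0254
t 12.0 pos [0.5888 0.0814 0.2376] yaw -151.76 q [  -3.5   26.1   66.2   -0.    87.7 -121.8] F [ 0.1 -0.4 -1.4] w 0.0251
slide [-0.0006  0.0019 -0.0021] roll -0.0029
```

View pics/w10.png

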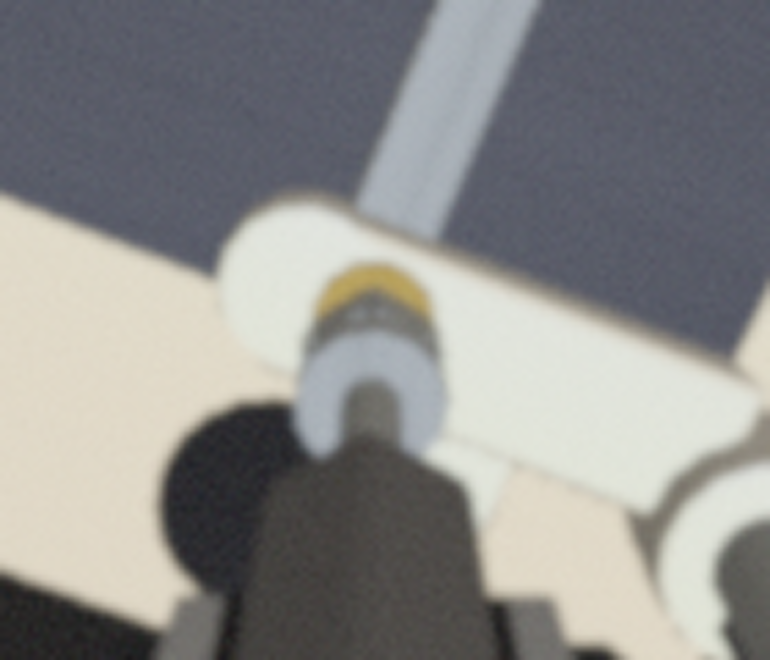

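View pics/s10.png

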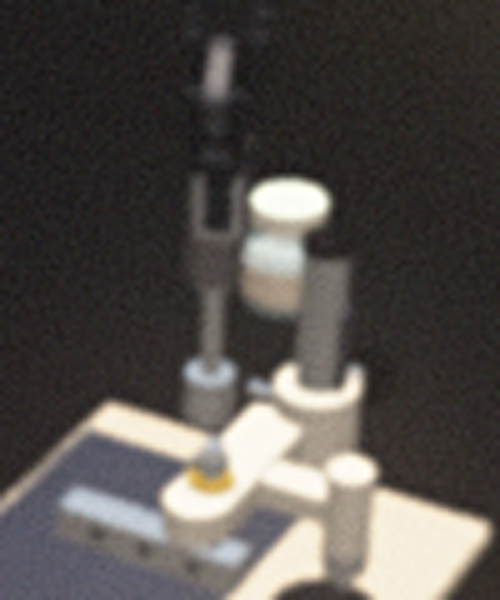

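View pics/t10.png

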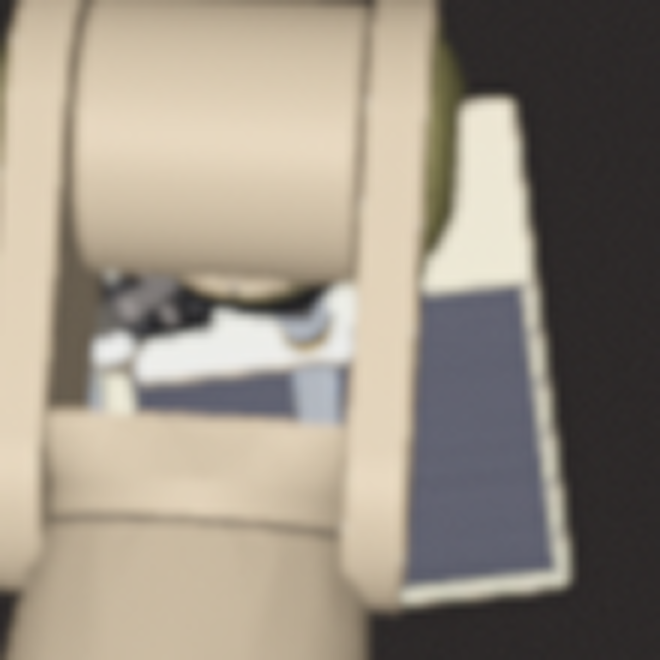

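```bash
python3 -m crank '{"slide":[[-0.0018,0.0015,0],[-0.0018,0.0015,0.01],[-0.0018,0.0015,0.018],[-0.0018,0.0015,0.022],[-0.0018,0.0015,0.026],[-0.0018,0.0015,0.029],[-0.0018,0.0015,0.03],[-0.0018,0.0015,0.03]],"roll":[0,0,0,0,0,0,0,0],"grip":[0.02,0.02,0.02,0.02,0.02,0.02,0.02,0.02]}' 60
python3 - <<'E'
from h import *
import pickle
p=get_image("wrist"); save(p,"w11",(190,120,330,240),5.5)
s=get_image("scene"); save(s,"s11",(240,100,340,220),5)
need(0.5885,0.0833,0.2397,208.4); o=observe(); print(o["wrist_torque"])
E
```

```text
time_s: 12.8
position: [0.5898, 0.0835, 0.2075]
tool_rot: [[-0.881, -0.473, 0.0], [-0.473, 0.881, -0.0], [-0.0, -0.0, -1.0]]
ft_force: [1.2, -0.8, -3.5]
grip_width: 0.0253
t 12.9 pos [0.5898 0.0835 0.2076] yaw -151.76 q [  -3.3   27.4   69.1   -0.    83.5 -121.6] F [ 2.3 -0.6 -2.7] w 0.0254
slide [ 0.0012  0.0004 -0.0321] roll -0.0028
[-0.20705845 -0.47201135 -0.01012563]
```

View pics/w11.png

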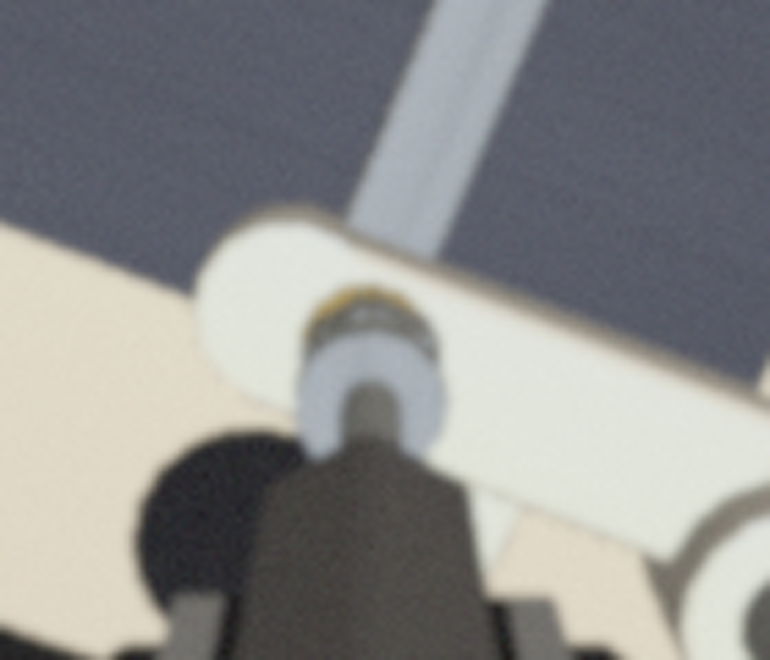

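View pics/s11.png

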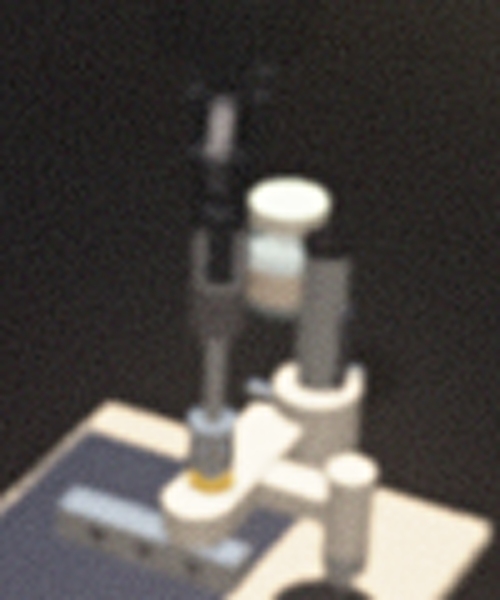

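```bash
python3 -m crank '{"slide":[[0,0,0.002],[0,0,0.004],[0,0,0.006],[0,0,0.007],[0,0,0.008],[0,0,0.008],[0,0,0.008],[0,0,0.008]],"roll":[0,0,0,0,0,0,0,0],"grip":[0.02,0.02,0.02,0.02,0.02,0.02,0.02,0.02]}' 60
python3 - <<'E'
from h import *
need(0.5885,0.0833,0.2397,208.4); o=observe(); print(o["wrist_torque"])
E
```

```text
time_s: 13.7
position: [0.5905, 0.0837, 0.2034]
tool_rot: [[-0.881, -0.473, 0.006], [-0.473, 0.881, -0.0], [-0.005, -0.003, -1.0]]
ft_force: [-3.1, 0.0, 21.1]
grip_width: 0.0252
t 13.7 pos [0.5905 0.0837 0.2034] yaw -151.75 q [  -3.3   27.5   69.6    0.    82.5 -121.6] F [-3.1  0.  21.1] w 0.0252
slide [ 0.0018  0.0005 -0.0363] roll -0.0026
[ 0.01774313  0.75798792 -0.07124779]
```

```bash
python3 - <<'E'
from h import *
import pickle
p=get_image("wrist"); save(p,"w12",(190,120,330,240),5.5)
s=get_image("scene"); save(s,"s12",(260,150,320,220),10); pickle.dump(s,open("s12.pkl","wb"))
o=observe(); print(o["ft_force"],o["position"])
E
```

```text
[-1.85037963 -0.57539295 20.27382218] [0.59050692 0.08370944 0.2034191 ]
```

View pics/w12.png

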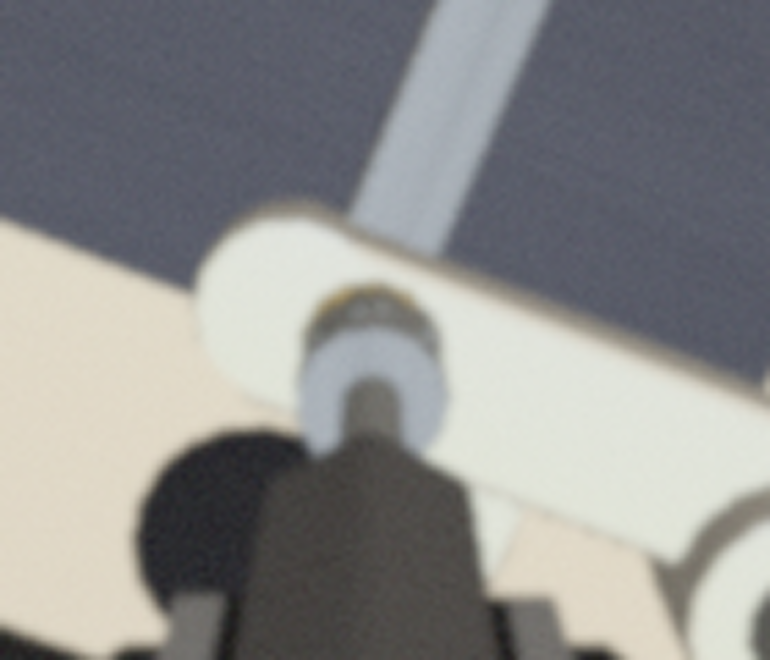

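View pics/s12.png

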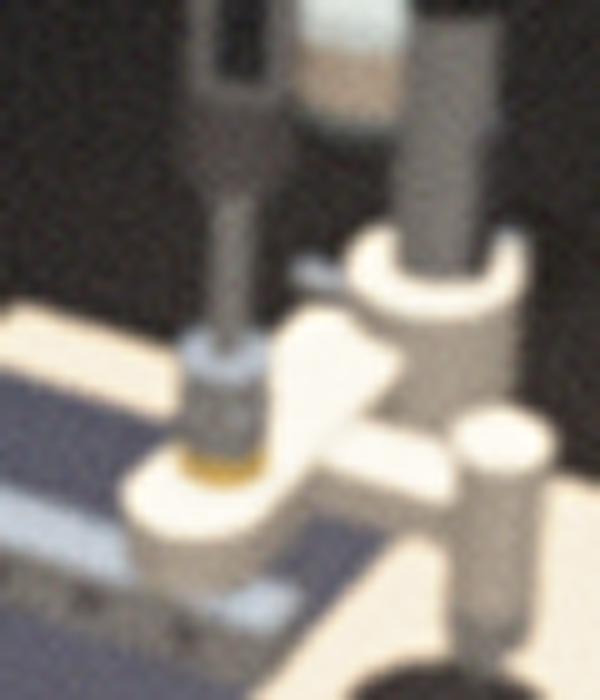

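```bash
python3 - <<'E'
from h import *
import pickle
s=pickle.load(open("s12.pkl","rb"))
ax=np.array([.5876,.0828,0]); d=np.array([.54,-.84,0]); l=np.array([.84,.54,0])
f=lambda X:np.round((proj(s,X)-[260,150])*10,1)
for z in (.080,.084): print("bush front",z,f(ax+d*.0125+[0,0,z]))
for z in (.084,.087,.09,.093,.096,.099): print("mouth",z,f(ax+d*.0135+[0,0,z]),f(ax+l*.0135+[0,0,z]))
print("arm tip", f(np.array([.5876+.0036,.0828-.0338,.08])))
for z in (.12,.125,.13): print("sock top",z,f(ax+[0,0,z]))
E
python3 - <<'E'
import cv2
im=cv2.imread('pics/s12.png'); cv2.imwrite('pics/s12b.png',cv2.resize(im[280:560,60:360],None,fx=2.2,fy=2.2))
E
```

```text
bush front 0.08 [221.2 490. ]
bush front 0.084 [221.7 477.5]
mouth 0.084 [221.6 479.7] [273.9 452.9]
mouth 0.087 [222.  470.3] [274.3 443.5]
mouth 0.09 [222.3 460.8] [274.8 434.1]
mouth 0.093 [222.7 451.4] [275.2 424.7]
mouth 0.096 [223.1 441.9] [275.7 415.3]
mouth 0.099 [223.5 432.4] [276.1 405.8]
arm tip [160.8 526.7]
sock top 0.12 [227.5 336.8]
sock top 0.125 [228.2 320.6]
sock top 0.13 [228.8 304.4]
```

View pics/s12b.png

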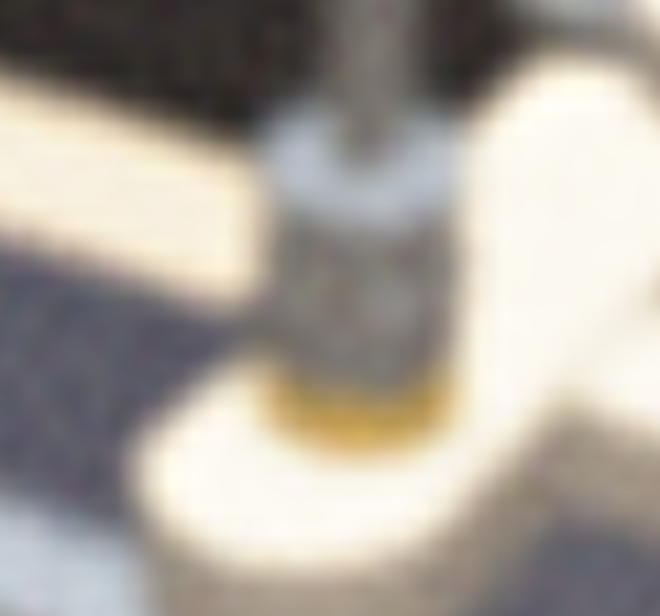

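The socket's lower edge sits about 4 to 5 mm above the bush. I read it at crop row 459, corrected to 465 against the bush edge. With 20 N of vertical force, that means the socket is home on the head. I'll ease up and start turning clockwise.

```bash
python3 -m crank '{"slide":[[0,0,-0.004],[0,0,-0.005],[0,0,-0.005],[0,0,-0.005],[0,0,-0.005],[0,0,-0.0048],[0,0,-0.0046],[0,0,-0.0045]],"roll":[0,0,0.1,0.2,0.349,0.498,0.647,0.796],"grip":[0.02,0.02,0.02,0.02,0.02,0.02,0.02,0.02]}' 60
python3 - <<'E'
from h import *
need(0.5885,0.0833,0.2397,208.4); o=observe(); print(o["wrist_torque"])
E
```

```text
time_s: 14.6
position: [0.5898, 0.0825, 0.2037]
tool_rot: [[-0.952, 0.305, -0.001], [0.305, 0.952, -0.003], [-0.0, -0.003, -1.0]]
ft_force: [0.6, -5.1, -0.1]
grip_width: 0.0254
t 14.6 pos [0.5898 0.0825 0.2037] yaw 162.26 q [ -3.4  27.6  69.5  -0.2  83.  -75.6] F [ 0.6 -5.1 -0.1] w 0.0254
slide [ 0.0014  0.0003 -0.036 ] roll -0.8053
[-1.47602645 -0.19789191  0.14200323]
```

```bash
python3 -m crank '{"slide":[[0.0001,-0.001,0.0002],[0.0003,-0.0015,0.0003],[0.0005,-0.002,0.0004],[0.0006,-0.0025,0.0006],[0.0008,-0.003,0.0007],[0.001,-0.0034,0.0009],[0.0011,-0.0038,0.001],[0.0012,-0.0041,0.0011]],"roll":[0.149,0.298,0.447,0.596,0.745,0.894,1.043,1.19],"grip":[0.02,0.02,0.02,0.02,0.02,0.02,0.02,0.02]}' 60
python3 - <<'E'
from h import *
need(0.585,0.0818,0.202,35); o=observe(); print(o["wrist_torque"])
E
```

```text
time_s: 15.4
position: [0.5872, 0.0802, 0.2026]
tool_rot: [[-0.072, 0.997, -0.001], [0.997, 0.072, 0.0], [0.001, -0.001, -1.0]]
ft_force: [-0.5, 0.4, -1.0]
grip_width: 0.0254
t 15.4 pos [0.5872 0.0802 0.2026] yaw 94.11 q [-3.7 27.3 70.1  0.  82.7 -7.8] F [-0.5  0.4 -1. ] w 0.0254
slide [ 0.0018 -0.002   0.0006] roll 1.0317
[ 0.06689136 -0.05491212  0.09430654]
```

```bash
python3 -m crank '{"slide":[[0.0002,-0.0003,0.0002],[0.0005,-0.0006,0.0003],[0.0008,-0.001,0.0004],[0.001,-0.0012,0.0006],[0.0013,-0.0015,0.0007],[0.0016,-0.0018,0.0009],[0.0018,-0.002,0.001],[0.0018,-0.002,0.001]],"roll":[0.149,0.298,0.447,0.596,0.745,0.894,1.043,1.05],"grip":[0.02,0.02,0.02,0.02,0.02,0.02,0.02,0.02]}' 60
python3 - <<'E'
from h import *
need(0.585,0.0818,0.202,35); o=observe(); print(o["wrist_torque"])
E
```

```text
time_s: 16.2
position: [0.5851, 0.0821, 0.2017]
tool_rot: [[0.827, 0.562, -0.001], [0.562, -0.827, 0.001], [-0.0, -0.001, -1.0]]
ft_force: [0.4, 1.5, -0.3]
grip_width: 0.0257
t 16.2 pos [0.5851 0.0821 0.2017] yaw 34.21 q [-3.5 27.2 70.5  0.  82.4 52.3] F [ 0.4  1.5 -0.3] w 0.0257
slide [-0.0002  0.0002 -0.0003] roll -0.0137
[ 0.36804823 -0.18379752 -0.0474337 ]
```

```bash
python3 -m crank '{"slide":[[0,0,0],[0,0,-0.004],[0,0,-0.025],[0,0,-0.05],[-0.024,0.036,-0.05],[-0.05,0.072,-0.05],[-0.075,0.108,-0.05],[-0.1,0.145,-0.05]],"roll":[-0.08,-0.1,-0.1,-0.1,-0.1,-0.1,-0.1,-0.1],"grip":[0.02,0.02,0.02,0.02,0.02,0.02,0.02,0.02]}' 60
python3 - <<'E'
from h import *
need(0.5826,-0.2838,0.18,40); o=observe()
E
```

```text
time_s: 17.0
position: [0.5837, -0.0959, 0.252]
tool_rot: [[0.765, 0.644, -0.001], [0.644, -0.765, 0.0], [-0.001, -0.001, -1.0]]
ft_force: [1.5, -0.3, -1.8]
grip_width: 0.0255
t 17.0 pos [ 0.5837 -0.0959  0.252 ] yaw 40.13 q [-20.8  25.4  65.1  -0.   89.6  29.1] F [ 1.5 -0.3 -1.8] w 0.0255
slide [-0.1218  0.143   0.072 ] roll 0.0022
```

```bash
python3 -m crank '{"slide":[[-0.03,0.035,0],[-0.06,0.07,0],[-0.09,0.106,0.02],[-0.115,0.135,0.04],[-0.122,0.1435,0.06],[-0.122,0.1435,0.072],[-0.122,0.1435,0.072],[-0.122,0.1435,0.072]],"roll":[0,0,0,0,0,0,0,0],"grip":[0.02,0.02,0.02,0.02,0.02,0.02,0.02,0.02]}' 60
python3 - <<'E'
from h import *
import pickle
p=get_image("wrist"); save(p,"w13",(170,100,330,240),4.5);pickle.dump(p,open("w13.pkl","wb"))
s=get_image("scene"); save(s,"s13",(140,180,240,300),5)
need(0.5824,-0.2842,0.18,40)
E
```

```text
time_s: 17.8
position: [0.5835, -0.2817, 0.181]
tool_rot: [[0.765, 0.644, 0.001], [0.644, -0.765, -0.0], [0.0, 0.001, -1.0]]
ft_force: [-0.1, 0.6, -1.0]
grip_width: 0.0252
t 17.9 pos [ 0.5837 -0.2819  0.1816] yaw 40.12 q [-36.2  33.7  62.    0.   84.1  13.7] F [-1.   0.1 -0.9] w 0.025
slide [-0.0025  0.0009  0.0016] roll 0.0021
```

View pics/w13.png

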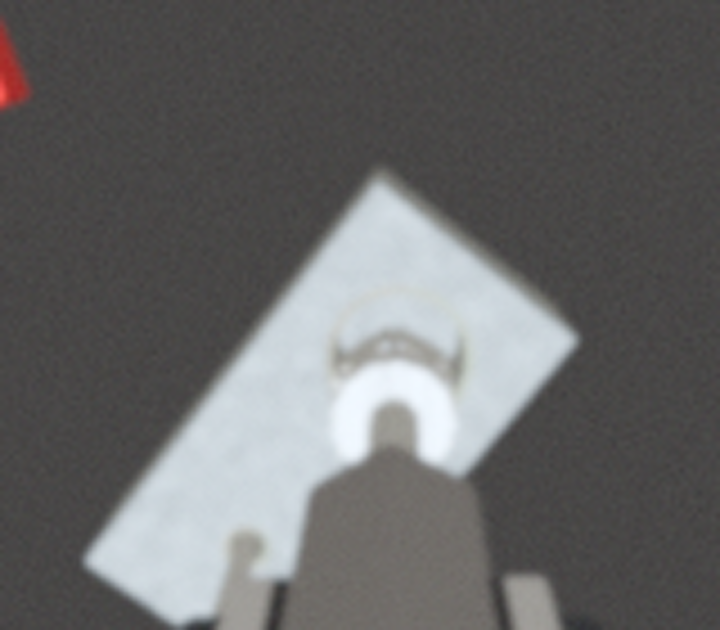

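View pics/s13.png

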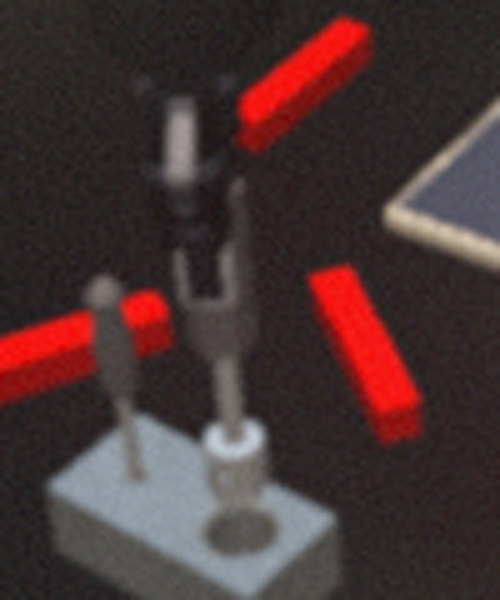

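```bash
python3 -m crank '{"slide":[[-0.001,0.001,0.005],[-0.001,0.001,0.015],[-0.001,0.001,0.025],[-0.001,0.001,0.035],[-0.001,0.001,0.045],[-0.001,0.001,0.052],[-0.001,0.001,0.056],[-0.001,0.001,0.057]],"roll":[0,0,0,0,0,0,0,0],"grip":[0.02,0.02,0.02,0.02,0.02,0.02,0.02,0.02]}' 60
python3 - <<'E'
from h import *
need(0.5824,-0.2842,0.1235,40)
E
```

```text
time_s: 18.7
position: [0.5831, -0.2841, 0.1242]
tool_rot: [[0.766, 0.643, 0.001], [0.643, -0.766, -0.0], [0.0, 0.001, -1.0]]
ft_force: [-3.1, 2.4, 10.9]
grip_width: 0.0252
t 18.7 pos [ 0.5831 -0.2841  0.1242] yaw 40.03 q [-36.4  36.5  66.6   0.   76.8  13.6] F [-3.1  2.4 10.9] w 0.0252
slide [-0.0006 -0.0003  0.0007] roll 0.0005
```

```bash
python3 -m crank '{"slide":[[0,0,-0.001],[0,0,-0.001],[0,0,-0.001],[0,0,-0.03],[0,0,-0.075],[0.018,-0.031,-0.08],[0.042,-0.073,-0.08],[0.066,-0.114,-0.08]],"roll":[0,0,0,0,0,0.1,0.2,0.3],"grip":[0.05,0.05,0.05,0.05,0.05,0.05,0.05,0.05]}' 60
python3 - <<'E'
from h import *
need(0.519,0.0757,0.15,6.1)
s=get_image("scene"); save(s,"s14",(140,180,240,300),5)
E
```

```text
time_s: 19.5
position: [0.5597, -0.1534, 0.2032]
tool_rot: [[0.924, 0.383, 0.001], [0.383, -0.924, -0.0], [0.001, 0.0, -1.0]]
ft_force: [1.1, 0.1, -1.1]
grip_width: 0.0499
t 19.5 pos [ 0.5597 -0.1534  0.2032] yaw 22.53 q [-27.   26.   72.2   0.   81.7  40.5] F [ 1.1  0.1 -1.1] w 0.0499
slide [ 0.0501 -0.2272  0.0531] roll 0.2867
```

View pics/s14.png

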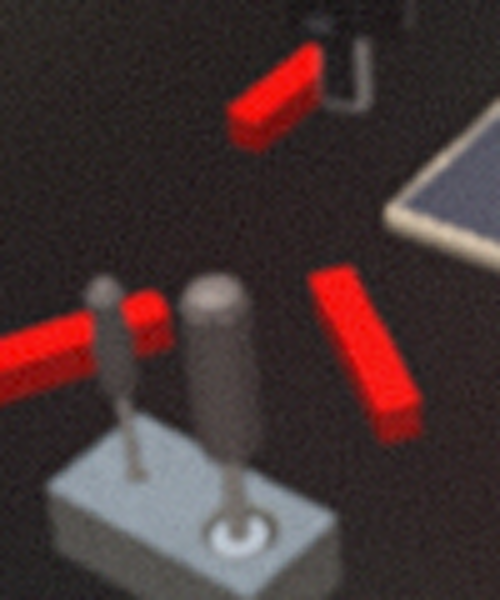

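```bash
python3 -m crank '{"slide":[[0.01,-0.046,0],[0.02,-0.092,0],[0.03,-0.138,0.01],[0.04,-0.184,0.03],[0.05,-0.225,0.05],[0.05,-0.227,0.08],[0.05,-0.227,0.11],[0.05,-0.227,0.11]],"roll":[0.05,0.1,0.15,0.2,0.25,0.287,0.287,0.287],"grip":[0.05,0.05,0.05,0.045,0.04,0.04,0.04,0.04]}' 30
python3 - <<'E'
from h import *
p=get_image("wrist"); save(p,"w15",None,1.5)
need(0.519,0.0757,0.0242,6.1)
E
```

```text
time_s: 20.35
position: [0.5164, 0.0746, 0.0902]
tool_rot: [[0.994, 0.112, -0.007], [0.112, -0.994, 0.001], [-0.006, -0.001, -1.0]]
ft_force: [-0.0, 0.2, 0.7]
grip_width: 0.0396
t 20.4 pos [0.5177 0.0742 0.0923] yaw 6.41 q [-4.8 27.7 90.4 -0.  62.1 78.8] F [ 1.1 -1.   0.1] w 0.0399
slide [ 0.0016 -0.0013  0.0681] roll 0.0054
```

View pics/w15.png

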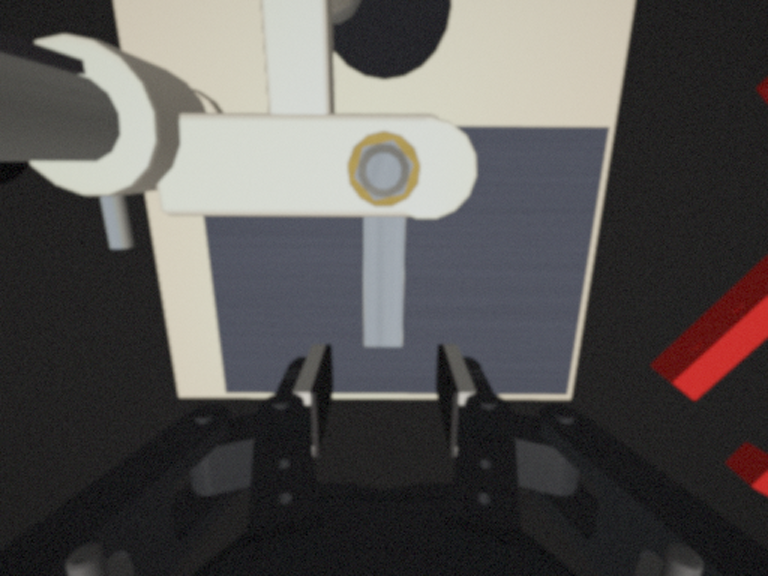

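```bash
python3 -m crank '{"slide":[[0.001,-0.001,0.04],[0.0015,-0.0013,0.06],[0.0015,-0.0013,0.067],[0.0015,-0.0013,0.067],[0.0015,-0.0013,0.067],[0.0015,-0.0013,0.067],[0.0015,-0.0013,0.067],[0.0015,-0.0013,0.067]],"roll":[0.005,0.005,0.005,0.005,0.005,0.005,0.005,0.005],"grip":[0.04,0.04,0.04,0.015,0.015,0.015,0.015,0.015]}' 30
python3 - <<'E'
from h import *
get_image("wrist")
need(0.519,0.0757,0.0242,6.1)
E
```

```text
time_s: 21.2
position: [0.5205, 0.0754, 0.0274]
tool_rot: [[0.994, 0.106, 0.003], [0.106, -0.994, -0.0], [0.003, 0.001, -1.0]]
ft_force: [0.1, -0.8, 7.0]
grip_width: 0.0187
t 21.25 pos [0.5205 0.0754 0.0274] yaw 6.11 q [-4.7 33.3 93.9 -0.  52.6 79.2] F [-0.3 -0.8  7.2] w 0.019
slide [-0.0015 -0.0004  0.0032] roll 0.0001
```

```bash
python3 -m crank '{"slide":[[0,0,-0.0013],[0,0,-0.0013],[-0.001,0,-0.0013],[-0.002,0,-0.0013],[-0.003,0,-0.0013],[-0.004,0,-0.0013],[-0.005,0,-0.0013],[-0.006,0,-0.0013]],"roll":[0,0,0,0,0,0,0,0],"grip":[0.015,0.015,0.015,0.015,0.015,0.015,0.015,0.015]}' 30
python3 - <<'E'
from h import *
for i in range(4):
    need(0.519,0.0757,0.0242,6.1); get_image("wrist")
E
```

```text
time_s: 22.05
position: [0.5154, 0.0749, 0.0277]
tool_rot: [[0.994, 0.106, 0.004], [0.106, -0.994, 0.0], [0.004, 0.0, -1.0]]
ft_force: [8.4, 0.8, -4.4]
grip_width: 0.0191
t 22.05 pos [0.5154 0.0749 0.0277] yaw 6.09 q [-4.8 32.9 94.8  0.  52.1 79.1] F [ 8.4  0.8 -4.4] w 0.0191
slide [ 0.0037 -0.0004  0.0035] roll -0.0002
t 22.1 pos [0.5152 0.0749 0.0277] yaw 6.09 q [-4.8 32.9 94.8  0.  52.1 79.1] F [ 8.3  1.  -4.4] w 0.0192
slide [ 0.0038 -0.0004  0.0035] roll -0.0002
t 22.15 pos [0.5152 0.075  0.0277] yaw 6.09 q [-4.8 32.9 94.8  0.  52.1 79.1] F [ 7.   0.3 -4.6] w 0.0191
slide [ 0.0039 -0.0003  0.0035] roll -0.0002
t 22.2 pos [0.5152 0.075  0.0277] yaw 6.09 q [-4.8 32.9 94.8  0.  52.1 79.1] F [ 8.3  0.3 -4.9] w 0.019
slide [ 0.0038 -0.0003  0.0035] roll -0.0001
```

```bash
python3 -m crank '{"slide":[[0,0,0.0008],[0,0,0.0008],[0.001,0,0.0008],[0.002,0,0.0008],[0.003,0,0.0008],[0.004,0,0.0008],[0.005,0,0.0008],[0.006,0,0.0008]],"roll":[0,0,0,0,0,0,0,0],"grip":[0.015,0.015,0.015,0.015,0.015,0.015,0.015,0.015]}' 30
python3 - <<'E'
from h import *
for i in range(3):
    need(0.519,0.0757,0.0242,6.1); get_image("wrist")
E
```

```text
time_s: 23.05
position: [0.5153, 0.0751, 0.0274]
tool_rot: [[0.994, 0.107, -0.01], [0.107, -0.994, -0.001], [-0.01, 0.0, -1.0]]
ft_force: [-20.9, -8.0, 27.1]
grip_width: 0.0188
t 23.05 pos [0.5153 0.0751 0.0274] yaw 6.15 q [-4.7 33.2 94.2 -0.2 53.2 79.3] F [-20.9  -8.   27.1] w 0.0188
slide [ 0.0037 -0.0002  0.0031] roll 0.0009
t 23.1 pos [0.5153 0.0751 0.0274] yaw 6.15 q [-4.7 33.2 94.2 -0.2 53.2 79.3] F [-18.5  -5.6  23.5] w 0.0191
slide [ 0.0037 -0.0002  0.0031] roll 0.001
t 23.15 pos [0.5153 0.0751 0.0274] yaw 6.15 q [-4.7 33.2 94.2 -0.2 53.1 79.3] F [-18.7  -6.1  24.1] w 0.0193
slide [ 0.0037 -0.0002  0.0031] roll 0.0009
```

```bash
python3 -m crank '{"slide":[[-0.004,0,-0.001],[-0.004,0,-0.0015],[-0.003,0,-0.002],[-0.002,0,-0.0025],[-0.001,0,-0.0027],[0,0,-0.0027],[0.001,0,-0.0027],[0.002,0,-0.0027]],"roll":[0,0,0,0,0,0,0,0],"grip":[0.015,0.015,0.015,0.015,0.015,0.015,0.015,0.015]}' 30
python3 - <<'E'
from h import *
p=get_image("wrist"); save(p,"w16",None,1.5)
need(0.519,0.0757,0.0242,6.1)
E
```

```text
time_s: 24.0
position: [0.5181, 0.0761, 0.0279]
tool_rot: [[0.994, 0.107, -0.01], [0.107, -0.994, 0.0], [-0.01, -0.001, -1.0]]
ft_force: [-10.2, -1.7, -1.2]
grip_width: 0.0187
t 24.05 pos [0.5182 0.0761 0.0279] yaw 6.13 q [-4.6 33.3 93.7 -0.  53.5 79.3] F [-10.   -2.5  -1.1] w 0.019
slide [0.0008 0.0005 0.0037] roll 0.0005
```

View pics/w16.png

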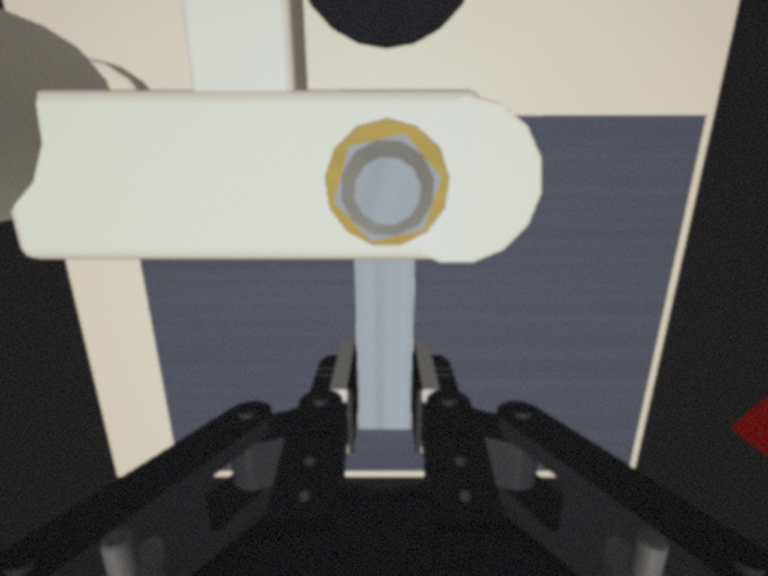

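```bash
python3 - <<'E'
from h import *
p=get_image("wrist"); save(p,"w16c",(200,60,320,180),6)
E
```

```text
(no output)
```

View pics/w16c.png

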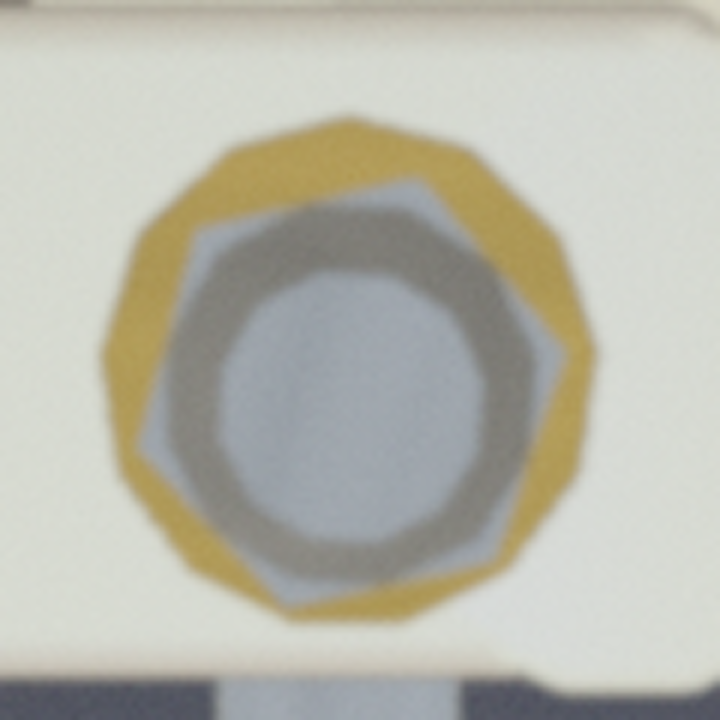

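```bash
python3 -m crank '{"slide":[[-0.0025,0,0.0005],[-0.0025,0,0.0005],[-0.0025,0,0],[-0.0025,0,0],[-0.0025,0,-0.045],[-0.0025,0,-0.09],[0.002,0.035,-0.13],[0.006,0.08,-0.16]],"roll":[0,0,0,0,0,-0.05,-0.15,-0.25],"grip":[0.015,0.015,0.045,0.045,0.045,0.05,0.05,0.05]}' 30
python3 - <<'E'
from h import *
need(0.5831,-0.2841,0.2,40.03)
E
```

```text
time_s: 24.9
position: [0.5356, 0.0031, 0.1884]
tool_rot: [[0.935, 0.356, 0.004], [0.356, -0.935, -0.001], [0.004, 0.002, -1.0]]
ft_force: [1.4, -0.2, -1.0]
grip_width: 0.0501
t 24.9 pos [0.5356 0.0031 0.1884] yaw 20.83 q [-12.4  22.3  81.    0.   76.4  56.8] F [ 1.4 -0.2 -1. ] w 0.0501
slide [-0.0576  0.2853 -0.0112] roll -0.3352
```

```bash
python3 -m crank '{"slide":[[-0.008,0.04,-0.015],[-0.017,0.085,-0.02],[-0.026,0.13,-0.02],[-0.035,0.175,-0.02],[-0.044,0.22,-0.02],[-0.053,0.262,-0.02],[-0.0576,0.285,-0.02],[-0.0576,0.285,-0.02]],"roll":[-0.05,-0.1,-0.15,-0.2,-0.25,-0.3,-0.335,-0.335],"grip":[0.05,0.05,0.05,0.05,0.05,0.05,0.05,0.05]}' 60
python3 - <<'E'
from h import *
p=get_image("wrist"); save(p,"w17",None,1.5)
need(0.5831,-0.2841,0.1235,40.03)
E
```

```text
time_s: 25.7
position: [0.5804, -0.2875, 0.2046]
tool_rot: [[0.772, 0.636, 0.001], [0.636, -0.772, -0.001], [-0.0, 0.001, -1.0]]
ft_force: [-1.3, 0.7, 0.2]
grip_width: 0.0498
t 25.75 pos [ 0.5803 -0.2855  0.2047] yaw 39.49 q [-36.7  32.7  60.    0.   87.2  13.8] F [0.8 0.1 0.7] w 0.0499
slide [0.003  0.0007 0.0812] roll -0.0094
```

View pics/w17.png

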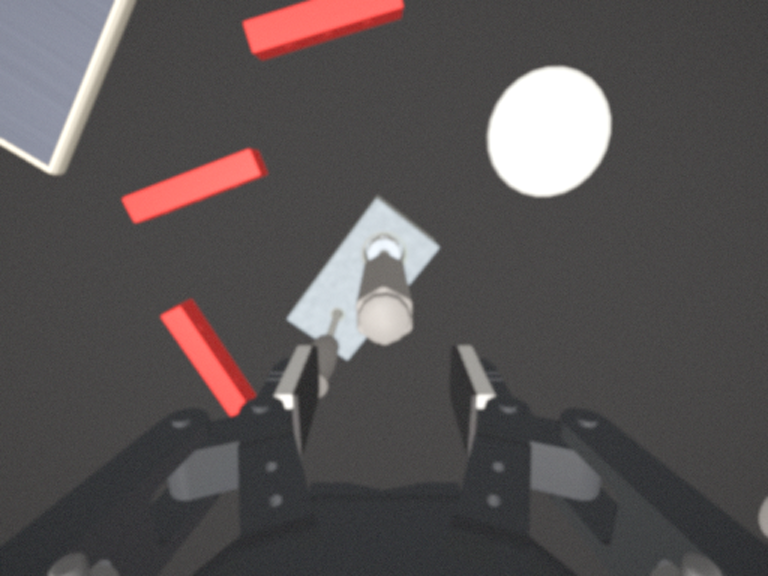

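```bash
python3 - <<'E'
from h import *
get_image("wrist");get_image("wrist")
need(0.5831,-0.2841,0.1235,40.03)
E
```

```text
t 25.85 pos [ 0.5804 -0.2835  0.2052] yaw 39.62 q [-36.5  32.6  60.1   0.   87.2  13.9] F [0.5 0.6 0.3] w 0.0497
slide [0.0016 0.0022 0.0817] roll -0.0072
```

```bash
python3 -m crank '{"slide":[[0.0018,0.0015,0.03],[0.0018,0.0015,0.06],[0.0018,0.0015,0.0815],[0.0018,0.0015,0.0815],[0.0018,0.0015,0.0815],[0.0018,0.0015,0.0815],[0.0018,0.0015,0.0815],[0.0018,0.0015,0.0815]],"roll":[-0.007,-0.007,-0.007,-0.007,-0.007,-0.007,-0.007,-0.007],"grip":[0.05,0.05,0.05,0.05,0.02,0.02,0.02,0.02]}' 60
python3 - <<'E'
from h import *
need(0.5831,-0.2841,0.1235,40.03)
E
```

```text
time_s: 26.65
position: [0.5834, -0.2843, 0.1255]
tool_rot: [[0.766, 0.643, 0.003], [0.643, -0.766, -0.002], [0.001, 0.003, -1.0]]
ft_force: [0.2, 1.2, 7.1]
grip_width: 0.0251
t 26.65 pos [ 0.5834 -0.2843  0.1255] yaw 40.03 q [-36.4  36.4  66.6   0.   76.8  13.5] F [0.2 1.2 7.1] w 0.0251
slide [-0.     -0.0003  0.002 ] roll -0.0
```

```bash
python3 -m crank '{"slide":[[0,0,-0.03],[0,0,-0.075],[0,0,-0.12],[0.028,-0.034,-0.12],[0.058,-0.069,-0.12],[0.088,-0.104,-0.12],[0.118,-0.14,-0.12],[0.148,-0.175,-0.12]],"roll":[0,0,0,0,-0.01,-0.03,-0.05,-0.066],"grip":[0.02,0.02,0.02,0.02,0.02,0.02,0.02,0.02]}' 60
python3 - <<'E'
from h import *
need(0.5852,0.0814,0.2425,43.8)
E
```

```text
time_s: 27.45
position: [0.583, -0.0532, 0.244]
tool_rot: [[0.721, 0.693, 0.0], [0.693, -0.721, -0.0], [0.0, 0.0, -1.0]]
ft_force: [1.4, -0.1, -0.9]
grip_width: 0.0254
t 27.45 pos [ 0.583  -0.0532  0.244 ] yaw 43.83 q [-16.8  24.9  67.1  -0.   87.9  29.4] F [ 1.4 -0.1 -0.9] w 0.0254
slide [ 0.0948 -0.0956  0.0015] roll 0.0006
```

```bash
python3 -m crank '{"slide":[[0.03,-0.03,0],[0.06,-0.06,0],[0.085,-0.086,0],[0.0955,-0.0965,0],[0.0955,-0.0965,0],[0.0955,-0.0965,0],[0.0955,-0.0965,0],[0.0955,-0.0965,0]],"roll":[0,0,0,0,0,0,0,0],"grip":[0.02,0.02,0.02,0.02,0.02,0.02,0.02,0.02]}' 60
python3 - <<'E'
from h import *
p=get_image("wrist"); save(p,"w18",(170,100,330,240),4.5)
s=get_image("scene"); save(s,"s18",(240,100,340,220),5)
need(0.5852,0.0814,0.2425,43.8)
E
```

```text
time_s: 28.25
position: [0.5857, 0.0795, 0.2435]
tool_rot: [[0.723, 0.691, -0.0], [0.691, -0.723, -0.0], [-0.0, 0.0, -1.0]]
ft_force: [0.2, 0.6, -0.9]
grip_width: 0.0253
t 28.35 pos [0.5857 0.0798 0.2435] yaw 43.73 q [-3.7 25.6 66.2 -0.  88.3 42.6] F [ 0.3  0.2 -2.1] w 0.0253
slide [ 0.0007 -0.0015  0.001 ] roll -0.0012
```

View pics/w18.png

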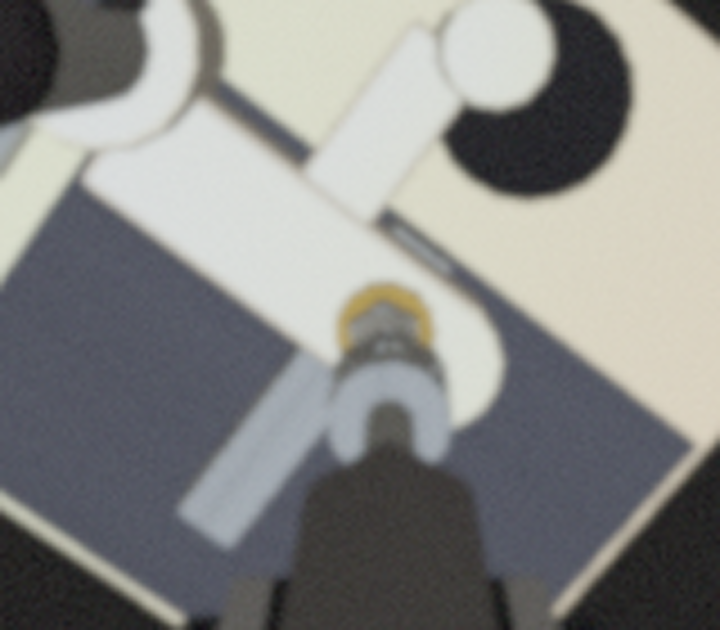

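View pics/s18.png

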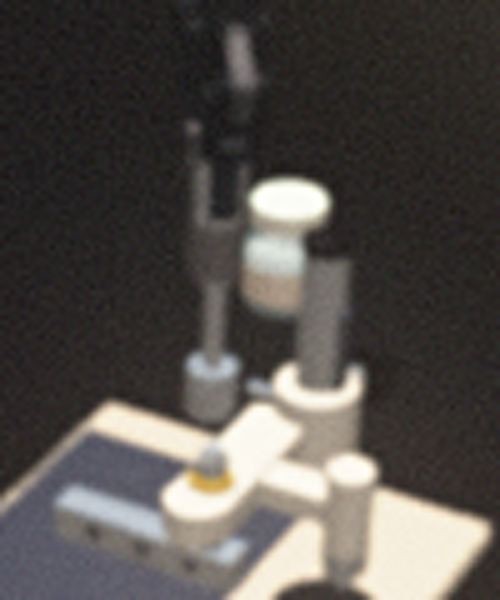

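```bash
python3 -m crank '{"slide":[[0.0007,-0.0015,0.008],[0.0007,-0.0015,0.017],[0.0007,-0.0015,0.022],[0.0007,-0.0015,0.026],[0.0007,-0.0015,0.03],[0.0007,-0.0015,0.034],[0.0007,-0.0015,0.037],[0.0007,-0.0015,0.038]],"roll":[0,0,0,0,0,0,0,0],"grip":[0.02,0.02,0.02,0.02,0.02,0.02,0.02,0.02]}' 60
python3 - <<'E'
from h import *
s=get_image("scene"); save(s,"s19",(260,150,320,220),10)
need(0.5852,0.0814,0.2055,43.8); print(observe()["wrist_torque"])
E
```

```text
time_s: 29.15
position: [0.5855, 0.0821, 0.2055]
tool_rot: [[0.722, 0.692, 0.001], [0.692, -0.722, -0.0], [0.001, 0.001, -1.0]]
ft_force: [1.9, -0.7, -0.0]
grip_width: 0.0253
t 29.2 pos [0.5854 0.0821 0.2054] yaw 43.8 q [-3.5 27.  70.1 -0.  82.8 42.7] F [ 2.9 -0.8 -1. ] w 0.0254
slide [-0.0006  0.0003 -0.0001] roll -0.0001
[-0.31391518 -0.65266868 -0.00120601]
```

View pics/s19.png

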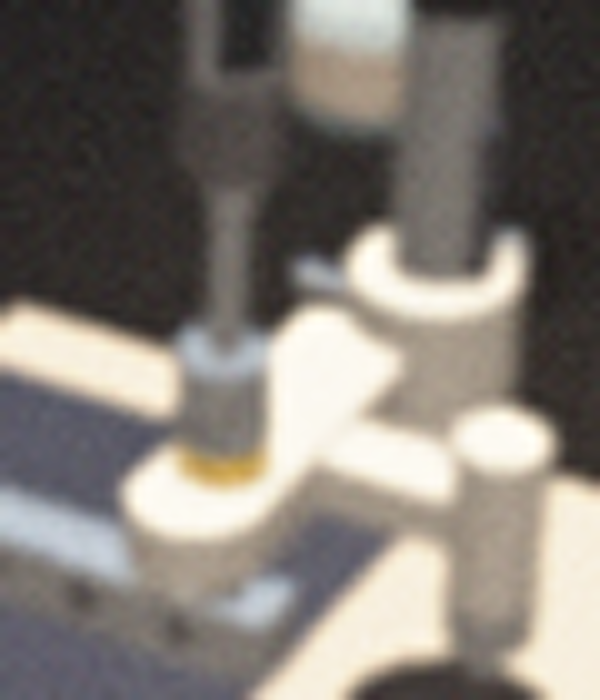

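```bash
python3 -m crank '{"slide":[[0,0.0001,0],[0,0.0001,0],[0,0.0002,0],[0,0.0003,0],[0,0.0004,0],[0,0.0005,0],[0,0.0005,0],[0,0.0005,0]],"roll":[-0.03,-0.06,-0.09,-0.12,-0.15,-0.18,-0.2,-0.2],"grip":[0.02,0.02,0.02,0.02,0.02,0.02,0.02,0.02]}' 60
python3 - <<'E'
from h import *
need(0.5861,0.0805,0.2055,71.5); print(observe()["wrist_torque"],observe()["q"][5])
E
```

```text
time_s: 30.0
position: [0.5857, 0.0817, 0.2056]
tool_rot: [[0.57, 0.822, 0.001], [0.822, -0.57, -0.0], [0.0, 0.001, -1.0]]
ft_force: [3.3, -1.6, -1.3]
grip_width: 0.0255
t 30.0 pos [0.5857 0.0817 0.2056] yaw 55.28 q [-3.5 27.  70.1 -0.  82.9 31.2] F [ 3.3 -1.6 -1.3] w 0.0255
slide [-0.0008  0.001   0.0001] roll -0.2831
[-0.53187507 -0.93872384 -0.02101086] 31.214330335932647
```

```bash
python3 -m crank '{"slide":[[-0.0005,0.0002,0],[-0.0005,0.0004,0],[-0.0005,0.0005,0],[-0.0005,0.0005,0],[-0.0005,0.0005,0],[-0.0005,0.0005,0],[-0.0005,0.0005,0],[-0.0005,0.0005,0]],"roll":[-0.02,-0.04,-0.06,-0.08,-0.09,-0.1,-0.1,-0.1],"grip":[0.02,0.02,0.02,0.02,0.02,0.02,0.02,0.02]}' 60
python3 - <<'E'
from h import *
for i in range(3):
    need(0.5861,0.0805,0.2055,71.5); print(observe()["wrist_torque"]); get_image("wrist")
E
```

```text
time_s: 30.8
position: [0.5858, 0.0812, 0.2056]
tool_rot: [[0.485, 0.875, 0.001], [0.875, -0.485, 0.0], [0.0, 0.001, -1.0]]
ft_force: [4.9, -0.4, -2.0]
grip_width: 0.0254
t 30.8 pos [0.5858 0.0812 0.2056] yaw 61.01 q [-3.6 27.  70.1  0.  82.9 25.4] F [ 4.9 -0.4 -2. ] w 0.0254
slide [-0.0005  0.0006  0.0001] roll -0.1831
[-0.2769046  -1.40819555 -0.03617305]
t 30.85 pos [0.5858 0.0812 0.2056] yaw 61.01 q [-3.6 27.  70.1  0.  82.9 25.4] F [ 4.5 -1.4 -1.8] w 0.0254
slide [-0.0005  0.0006  0.0001] roll -0.1831
[-0.3737993  -1.43444478 -0.05911334]
t 30.9 pos [0.5858 0.0812 0.2056] yaw 61.01 q [-3.6 27.  70.1  0.  82.9 25.4] F [ 4.6 -0.7 -1.2] w 0.0251
slide [-0.0005  0.0007  0.0001] roll -0.1831
[-0.2858695  -1.43560053 -0.04644947]
```

```bash
python3 -m crank '{"slide":[[0,0.0004,0],[0,0.0008,0],[0,0.0011,-0.0001],[0,0.0013,-0.0002],[0,0.0013,-0.0002],[0,0.0013,-0.0003],[0,0.0013,-0.0003],[0,0.0013,-0.0003]],"roll":[-0.04,-0.08,-0.12,-0.16,-0.2,-0.244,-0.244,-0.244],"grip":[0.02,0.02,0.02,0.02,0.02,0.02,0.02,0.02]}' 60
python3 - <<'E'
from h import *
for i in range(2):
    need(0.5861,0.0805,0.2055,71.5); print(observe()["wrist_torque"]); get_image("wrist")
E
```

```text
time_s: 31.75
position: [0.5866, 0.0808, 0.2058]
tool_rot: [[0.26, 0.966, -0.0], [0.966, -0.26, 0.0], [0.0, -0.0, -1.0]]
ft_force: [3.7, 0.3, -1.1]
grip_width: 0.0255
t 31.75 pos [0.5866 0.0808 0.2058] yaw 74.92 q [-3.6 27.1 69.9  0.  83.  11.5] F [ 3.7  0.3 -1.1] w 0.0255
slide [-0.0004 -0.0004  0.0003] roll 0.0598
[ 0.01205748 -1.13149404 -0.02570679]
t 31.8 pos [0.5866 0.0808 0.2058] yaw 74.93 q [-3.6 27.1 69.9  0.  83.  11.5] F [ 3.8 -0.1 -1.4] w 0.0255
slide [-0.0004 -0.0004  0.0003] roll 0.0598
[ 0.08975774 -1.10602421 -0.05150756]
```

```bash
python3 -m crank '{"slide":[[0,0,0],[0,0,-0.005],[0,0,-0.025],[0,0,-0.05],[-0.042,0.011,-0.05],[-0.085,0.022,-0.05],[-0.13,0.033,-0.05],[-0.175,0.045,-0.05]],"roll":[0.08,0.1,0.1,0.1,0.18,0.28,0.38,0.48],"grip":[0.02,0.02,0.02,0.02,0.02,0.02,0.02,0.02]}' 60
python3 - <<'E'
from h import *
need(0.5831,-0.2841,0.183,40.03)
E
```

```text
time_s: 32.65
position: [0.5834, -0.1013, 0.2559]
tool_rot: [[0.678, 0.735, -0.003], [0.735, -0.678, 0.001], [-0.001, -0.003, -1.0]]
ft_force: [0.7, -0.0, -1.6]
grip_width: 0.0257
t 32.65 pos [ 0.5834 -0.1013  0.2559] yaw 47.32 q [-21.3  25.4  64.5  -0.   90.3  21.4] F [ 0.7 -0.  -1.6] w 0.0257
slide [-0.1345  0.1239  0.0727] roll 0.1272
```

```bash
python3 -m crank '{"slide":[[-0.033,0.03,0],[-0.066,0.06,0],[-0.1,0.092,0.02],[-0.127,0.117,0.04],[-0.1345,0.124,0.06],[-0.1345,0.124,0.073],[-0.1345,0.124,0.073],[-0.1345,0.124,0.073]],"roll":[0.03,0.06,0.1,0.127,0.127,0.127,0.127,0.127],"grip":[0.02,0.02,0.02,0.02,0.02,0.02,0.02,0.02]}' 60
python3 - <<'E'
from h import *
p=get_image("wrist"); save(p,"w20",(170,100,330,240),4.5)
get_image("wrist")
need(0.5831,-0.2841,0.1255,40.03)
E
```

```text
time_s: 33.45
position: [0.585, -0.2826, 0.1833]
tool_rot: [[0.763, 0.646, -0.001], [0.646, -0.763, 0.001], [-0.0, -0.001, -1.0]]
ft_force: [-0.1, -0.6, -0.9]
grip_width: 0.0257
t 33.55 pos [ 0.5854 -0.2826  0.1841] yaw 40.25 q [-36.2  33.8  61.4   0.   84.7  13.6] F [ 0.5  0.4 -1.1] w 0.025
slide [-0.0027 -0.0004  0.0586] roll 0.0038
```

View pics/w20.png

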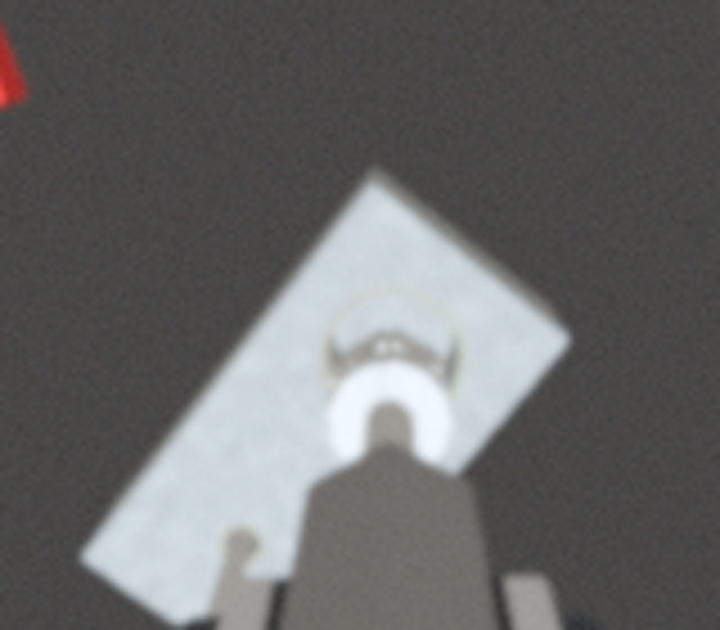

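```bash
python3 -m crank '{"slide":[[-0.0025,0,0.008],[-0.0025,0,0.018],[-0.0025,0,0.028],[-0.0025,0,0.038],[-0.0025,0,0.048],[-0.0025,0,0.055],[-0.0025,0,0.0585],[-0.0025,0,0.0585]],"roll":[0,0,0,0,0,0,0,0],"grip":[0.02,0.02,0.02,0.02,0.02,0.02,0.02,0.02]}' 60
python3 - <<'E'
from h import *
need(0.5831,-0.2841,0.1255,40.03)
E
```

```text
time_s: 34.35
position: [0.5834, -0.2845, 0.1255]
tool_rot: [[0.764, 0.645, 0.001], [0.645, -0.764, -0.0], [0.0, 0.001, -1.0]]
ft_force: [-2.1, 2.1, 7.1]
grip_width: 0.0252
t 34.35 pos [ 0.5834 -0.2845  0.1255] yaw 40.2 q [-36.4  36.5  66.5   0.   77.   13.4] F [-2.1  2.1  7.1] w 0.0252
slide [ 0.0001 -0.0005  0.    ] roll 0.003
```

```bash
python3 -m crank '{"slide":[[0,0,-0.001],[0,0,-0.001],[0,0,-0.001],[0,0,-0.03],[0,0,-0.075],[0.018,-0.031,-0.08],[0.042,-0.073,-0.08],[0.066,-0.114,-0.08]],"roll":[0,0,0,0,0,0.1,0.2,0.3],"grip":[0.05,0.05,0.05,0.05,0.05,0.05,0.05,0.05]}' 60
python3 - <<'E'
from h import *
need(0.5182,0.0757,0.095,6.1)
s=get_image("scene"); save(s,"s21",(140,180,240,300),5)
E
```

```text
time_s: 35.15
position: [0.5597, -0.1538, 0.2044]
tool_rot: [[0.923, 0.386, 0.001], [0.386, -0.923, -0.0], [0.001, 0.0, -1.0]]
ft_force: [-0.2, 0.5, -0.2]
grip_width: 0.05
t 35.15 pos [ 0.5597 -0.1538  0.2044] yaw 22.7 q [-27.1  26.   72.1   0.   81.9  40.2] F [-0.2  0.5 -0.2] w 0.05
slide [ 0.0503 -0.2278  0.1093] roll 0.2897
```

View pics/s21.png

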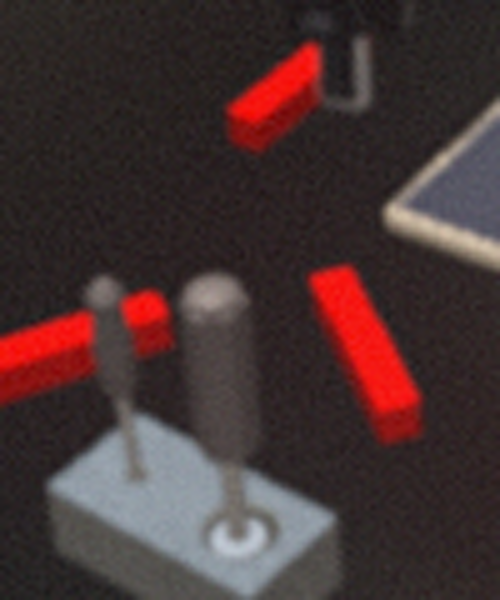

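```bash
python3 -m crank '{"slide":[[0.01,-0.046,0],[0.02,-0.092,0],[0.03,-0.138,0.01],[0.04,-0.184,0.03],[0.05,-0.225,0.05],[0.05,-0.228,0.08],[0.05,-0.228,0.11],[0.05,-0.228,0.11]],"roll":[0.05,0.1,0.15,0.2,0.25,0.29,0.29,0.29],"grip":[0.05,0.05,0.05,0.045,0.04,0.04,0.04,0.04]}' 30
python3 - <<'E'
from h import *
get_image("wrist");p=get_image("wrist"); save(p,"w22",None,1.5); save(p,"w22c",(200,60,310,170),6)
need(0.5182,0.0757,0.0265,6.1)
E
```

```text
time_s: 36.0
position: [0.5152, 0.0749, 0.0914]
tool_rot: [[0.994, 0.112, -0.007], [0.112, -0.994, 0.001], [-0.007, -0.001, -1.0]]
ft_force: [-0.0, 0.3, 0.8]
grip_width: 0.0399
t 36.1 pos [0.5175 0.0742 0.0949] yaw 6.39 q [-4.8 27.4 90.4 -0.  62.2 78.8] F [-0.9  0.3  0.9] w 0.0401
slide [ 0.0009 -0.0014  0.0684] roll 0.005
```

View pics/w22.png

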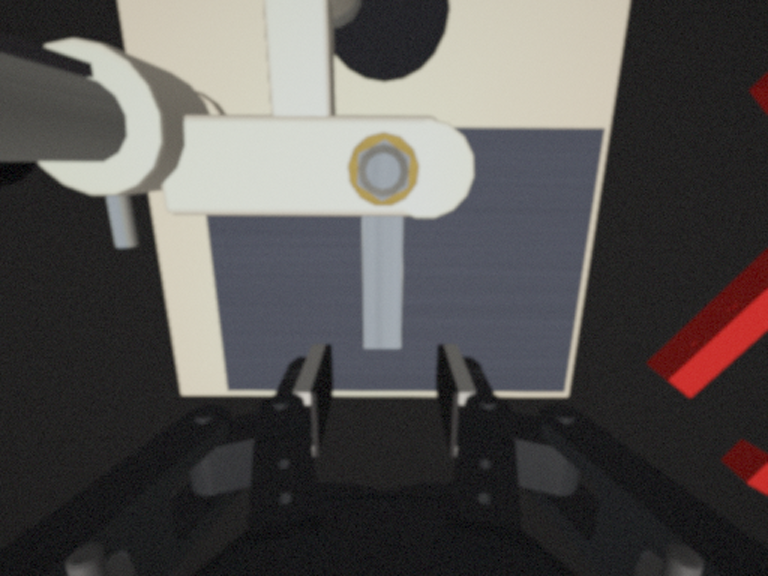

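View pics/w22c.png

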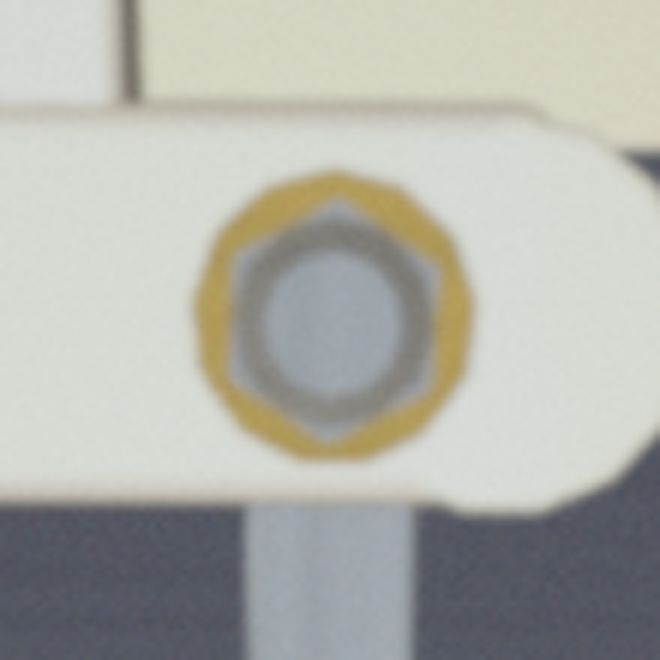

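```bash
python3 -m crank '{"slide":[[0.0009,-0.0012,0.04],[0.0009,-0.0012,0.06],[0.0009,-0.0012,0.067],[0.0009,-0.0012,0.067],[0.0009,-0.0012,0.067],[0.0009,-0.0012,0.067],[0.0009,-0.0012,0.067],[0.0009,-0.0012,0.067]],"roll":[0.005,0.005,0.005,0.005,0.005,0.005,0.005,0.005],"grip":[0.04,0.04,0.04,0.015,0.015,0.015,0.015,0.015]}' 30
python3 - <<'E'
from h import *
get_image("wrist")
need(0.5182,0.0757,0.0265,6.1)
E
```

```text
time_s: 36.9
position: [0.5187, 0.0756, 0.0287]
tool_rot: [[0.994, 0.106, 0.003], [0.106, -0.994, -0.0], [0.003, 0.001, -1.0]]
ft_force: [-0.4, 0.5, 7.3]
grip_width: 0.0192
t 36.95 pos [0.5187 0.0756 0.0287] yaw 6.11 q [-4.7 33.  94.1 -0.  52.6 79.2] F [-1.3 -0.9  7. ] w 0.0191
slide [-0.0005 -0.0001  0.0022] roll 0.0002
```

```bash
python3 -m crank '{"slide":[[0,0,-0.0006],[-0.0005,0,-0.0006],[-0.001,0,-0.0006],[-0.002,0,-0.0006],[-0.003,0,-0.0006],[-0.004,0,-0.0006],[-0.005,0,-0.0006],[-0.006,0,-0.0006]],"roll":[0,0,0,0,0,0,0,0],"grip":[0.015,0.015,0.015,0.015,0.015,0.015,0.015,0.015]}' 30
python3 - <<'E'
from h import *
for i in range(3):
    need(0.5182,0.0757,0.0265,6.1); p=get_image("wrist")
save(p,"w23",None,1.5)
E
```

```text
time_s: 37.75
position: [0.5142, 0.075, 0.0287]
tool_rot: [[0.994, 0.106, 0.006], [0.106, -0.994, -0.0], [0.006, 0.001, -1.0]]
ft_force: [8.6, 1.4, 0.9]
grip_width: 0.0188
t 37.75 pos [0.5142 0.075  0.0287] yaw 6.08 q [-4.8 32.7 95.   0.  52.  79.1] F [8.6 1.4 0.9] w 0.0188
slide [ 0.004  -0.0003  0.0023] roll -0.0003
t 37.8 pos [0.5141 0.075  0.0287] yaw 6.08 q [-4.8 32.7 95.   0.  52.  79.1] F [ 7.8  1.1 -0.7] w 0.0189
slide [ 0.0041 -0.0003  0.0023] roll -0.0003
t 37.85 pos [0.5141 0.075  0.0287] yaw 6.08 q [-4.8 32.7 95.   0.  52.  79.1] F [8.  0.9 0.7] w 0.0191
slide [ 0.0041 -0.0003  0.0023] roll -0.0004
```

View pics/w23.png

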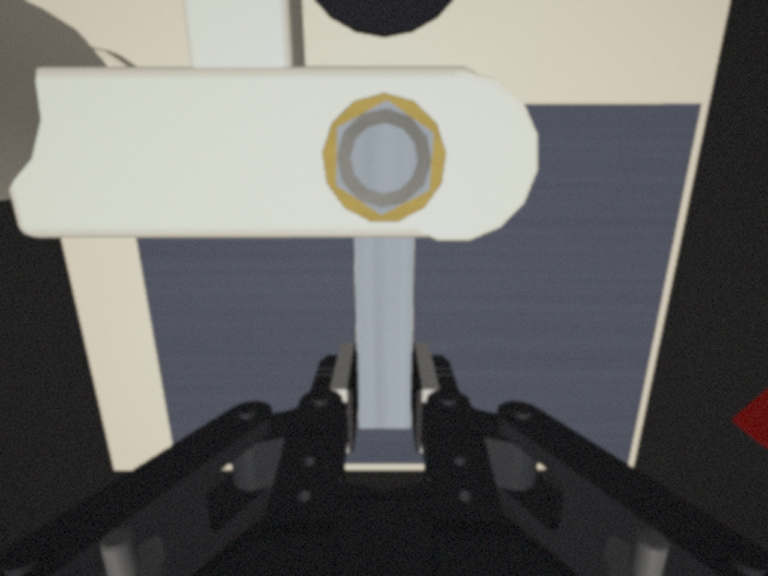

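```bash
python3 -m crank '{"slide":[[0.001,0,-0.0005],[0.002,0,-0.001],[0.003,0,-0.0013],[0.004,0,-0.0016],[0.005,0,-0.0016],[0.006,0,-0.0016],[0.0065,0,-0.0016],[0.007,0,-0.0016]],"roll":[0,0,0,0,0,0,0,0],"grip":[0.015,0.015,0.015,0.015,0.015,0.015,0.015,0.015]}' 30
python3 - <<'E'
from h import *
need(0.5182,0.0757,0.0265,6.1)
E
```

```text
time_s: 38.7
position: [0.516, 0.0759, 0.0288]
tool_rot: [[0.994, 0.107, -0.007], [0.107, -0.994, 0.0], [-0.007, -0.001, -1.0]]
ft_force: [-7.9, -2.5, 1.3]
grip_width: 0.019
t 38.7 pos [0.516  0.0759 0.0288] yaw 6.12 q [-4.6 33.  94.2 -0.  53.2 79.3] F [-7.9 -2.5  1.3] w 0.019
slide [0.0022 0.0005 0.0023] roll 0.0003
```

```bash
python3 -m crank '{"slide":[[0.001,0,-0.0003],[0.002,0,-0.0003],[0.003,0,-0.0003],[0.003,0,-0.0003],[0.0005,0,0],[0.0005,0,0],[0.0005,0,0],[0.0005,0,0]],"roll":[0,0,0,0,0,0,0,0],"grip":[0.015,0.015,0.015,0.015,0.015,0.035,0.035,0.035]}' 30
python3 - <<'E'
from h import *
need(0.5182,0.0757,0.0265,6.1)
E
python3 -m crank '{"slide":[[0,0,0],[0,0,-0.02],[0,0,-0.06],[0,0,-0.1],[0,0.03,-0.13],[0,0.06,-0.15],[0,0.09,-0.17],[0,0.11,-0.17]],"roll":[0,0,0,0,0,0,0,0],"grip":[0.04,0.04,0.04,0.04,0.04,0.04,0.04,0.04]}' 30
python3 - <<'E'
from h import *
p=get_image("wrist");p=get_image("wrist"); save(p,"w24",None,1.5)
s=get_image("scene"); save(s,"s24",(120,120,380,370),3)
need(0.5182,0.0757,0.0265,6.1)
E
```

```text
time_s: 39.5
position: [0.5195, 0.0759, 0.0297]
tool_rot: [[0.994, 0.106, 0.001], [0.106, -0.994, -0.0], [0.001, 0.0, -1.0]]
ft_force: [0.3, -0.5, 0.5]
grip_width: 0.0349
t 39.5 pos [0.5195 0.0759 0.0297] yaw 6.1 q [-4.6 33.1 93.9  0.  53.1 79.3] F [ 0.3 -0.5  0.5] w 0.0349
slide [-0.0013  0.      0.0032] roll 0.0
time_s: 40.3
position: [0.5321, -0.0355, 0.2023]
tool_rot: [[0.994, 0.105, 0.005], [0.105, -0.994, -0.002], [0.005, 0.002, -1.0]]
ft_force: [-0.1, 0.6, -0.3]
grip_width: 0.0401
t 40.45 pos [ 0.5309 -0.0341  0.1994] yaw 5.99 q [-16.4  21.5  80.4   0.   78.1  67.6] F [-0.   0.1 -0.3] w 0.0399
slide [-0.0012 -0.1105  0.1729] roll -0.0019
```

View pics/w24.png

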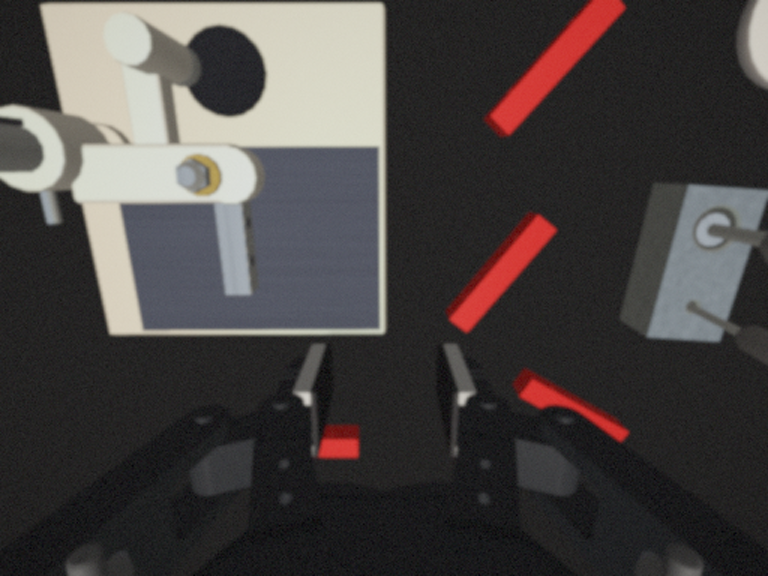

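View pics/s24.png

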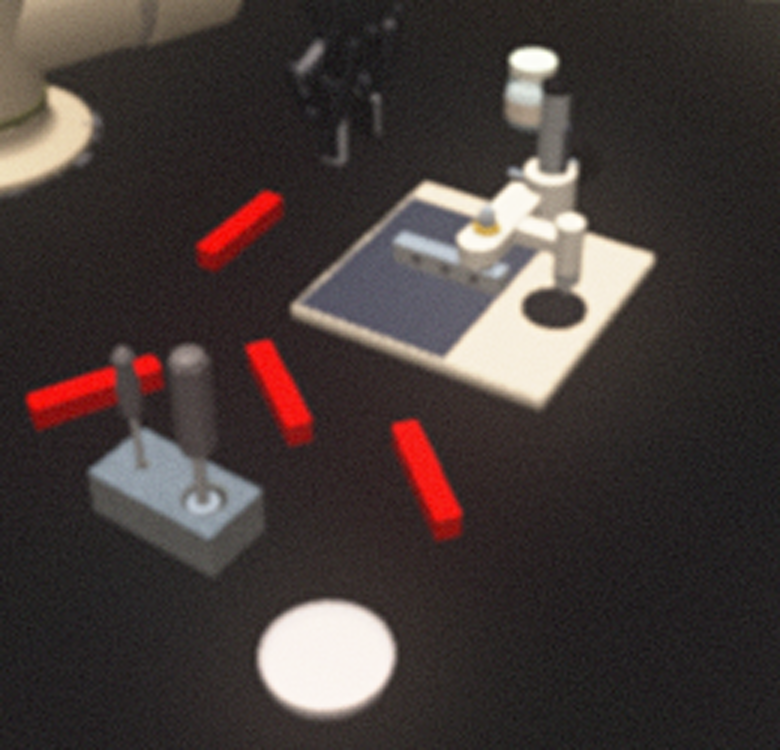

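The block lies straight under the foot in the wrist view, from (225,205) to (238,293), and the nut driver is upright in its hole in the scene view. The slotted screwdriver's top may have shifted slightly, so I'll compare it with the first picture.

```bash
python3 - <<'E'
from h import *
import pickle
s0=pickle.load(open("scene0.pkl","rb")); s1=get_image("scene"); t0=pickle.load(open("top0.pkl","rb")); t1=get_image("top")
a=np.hstack([s["frame"][230:300,145:205] for s in (s0,s1)]); b=np.hstack([t["frame"][145:205,345:405] for t in (t0,t1)])
cv2.imwrite("pics/cmp_s.png",cv2.resize(a[:,:,::-1],None,fx=6,fy=6,interpolation=cv2.INTER_CUBIC))
cv2.imwrite("pics/cmp_t.png",cv2.resize(b[:,:,::-1],None,fx=6,fy=6,interpolation=cv2.INTER_CUBIC))
E
```

```text
(no output)
```

View pics/cmp_s.png

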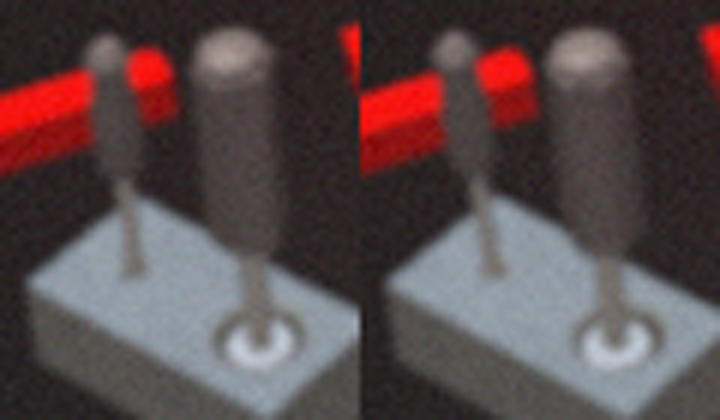

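View pics/cmp_t.png

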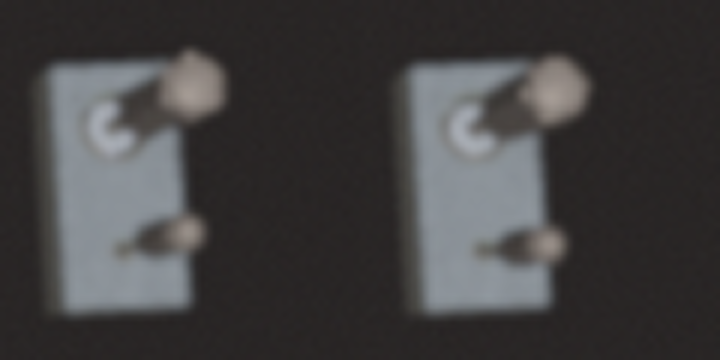

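```bash
python3 - <<'E'
from h import *
import pickle
s0=pickle.load(open("scene0.pkl","rb")); t0=pickle.load(open("top0.pkl","rb")); w6=pickle.load(open("w6.pkl","rb"))
# slot top knob pixels
S0=(s0,145+106/6,230+50/6);S1=(s0,145+95/6,230+46/6)
T0=(t0,345+187/6,145+231/6);T1=(t0,345+186/6,145+242/6)
print("before",tri(S0,T0),"after",tri(S1,T1))
for z in (.140,.147): print("w6",atz(w6,313/1.5,206/1.5,z), "pred px before",proj(w6,tri(S0,T0))*1.5,"after",proj(w6,tri(S1,T1))*1.5)
print("base", atz(s0,145+134/6,230+270/6,.04),atz(s0,145+492/6-60,230+270/6,.04))
E
```

```text
before [ 0.5243278  -0.28642419  0.14701575] after [ 0.51915179 -0.28634258  0.14624675]
w6 [ 0.51811134 -0.28484576  0.14      ] pred px before [316.24150282 216.40079072] after [310.75459978 209.8516549 ]
w6 [ 0.5184056  -0.28350341  0.147     ] pred px before [316.24150282 216.40079072] after [310.75459978 209.8516549 ]
base [ 0.52483856 -0.28677992  0.04      ] [ 0.52423281 -0.28723606  0.04      ]
```

The slotted screwdriver already had this slight lean at t = 8.15 s. Until then the fingers had never been below about 0.25 m over that spot, so it settled on its own in its hole. Everything else is in place, so I'm handing in.

```bash
python3 - <<'E'
from rig import close_job, observe
o=observe(); print(o["time_s"],o["ft_force"],o["position"])
print(close_job())
E
```

```text
40.55 [-0.00064287 -0.1304933   0.49790772] [ 0.53066019 -0.03276084  0.1991342 ]
the job is handed in; nothing more can be done
None
```

The depth stop is set and the job was handed in at 40.6 s. The block lies flat on the deck, lightly nipped under the foot, and the nut driver is back upright in its hole.

**What I did:** I slid the steel block under the foot and turned the screw down about 160° with the driver. After the first drag test I backed the screw off about 16°, returned the driver, and tested again. I then pushed the block back so its end is about 20 mm past the axis, let go and moved the arm clear.

**Drag tests:**

| Test | Draw | Push | Estimated foot force |
|---|---|---|---|
| First | 8 N, with about 4.5 N of lift on the block | 10 N | about 7 N (6 to 9 N), too near the 9 N limit |
| Final | 8.2 N, almost no vertical load | 8.3 N | about 4.5 to 5 N (4 to 6.3 N over the friction range) |

**What went wrong or disagreed:**
- During the first test, one push forward made the arm press down about 24 N and the block would not move. I eased off, pushed again with a slight lift, and it slid.
- The networks did not report the steel block in the wrist view, so I measured it by hand from the pictures.
- The amount the screw turned, read from the hexagon, was about 5° less than I expected from the socket's play. I used the hexagon reading.
- The slotted screwdriver's top leans about 5 mm from where the first picture showed it. It already leaned that way at 8 s, before the gripper had come down near it, so I left it alone.

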